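Stack the cartons on the sloping rack and lock the keeper

ROBOT

A 6-joint arm with a two-finger parallel gripper is mounted at the origin on the work surface. World frame = base frame: x ahead of the robot, y to its left, z up, the work surface at z = 0. Lengths are in mm, angles in rad, forces in N, time in s.
With the tool pointing down it reaches from about 350 to 975 mm from the base axis. Payload 7.1 kg.
Tool frame: the origin (TCP) lies between the finger pads; the fingertips stand 17 mm ahead of it and the grasp point (between the pads) lies 2 mm behind it; z points along the fingers, y is the line along which they close (so a half turn about z gives the same grasp; the last joint's range is limited). The gripper opens to 88 mm and grips with 3 to 60 N. Pads are 20 mm wide; open, the fingers measure 115 mm over their backs; the gripper's body (75 mm by 178 mm) begins 61 mm behind the grasp point.
Start: joints at [1.193, 0.423, 1.63, -0, 1.089, -0.019], TCP at [219.437, 585.194, 239.675] pointing down, gripper open.
Joint ranges: [-3, 3], [-0.9, 2.11], [0.09, 2.58], [-1.31, 4.45], [0.11, 2.69], [-2.54, 2.54]. Speed limits (rad/s): [2.39, 2.39, 3.01, 3.14, 3.14, 3.14].

INTERFACE

Orientations are given as a rotation vector (axis times angle).
In Python, from workcell import ctrl gives the robot as it stands.
- The arm moves only by the shell command python3 jog.py FILE [OPENING], which reads ROWS from the file FILE. ROWS is one flat JSON list of numbers that holds 1 to 5 rows one after another, with no inner brackets; each row has 6 numbers: dx, dy, dz in units of 5 mm, then a rotation vector rx, ry, rz in units of 0.05 rad; each row shifts and turns the commanded pose from where the row before left it, along the tool's axes as they then stand; what a row does not reach is not made up. A row lasts 1/12 s, in which the tool goes at most 41.7 mm and 0.125 rad, less where a joint would pass 70% of its speed; a pose out of reach is approached as far as the arm can. OPENING is the finger opening in mm, set as the command begins (- or left out keeps the last). The fingers move at their own pace and stop on an object; the grip force is fixed at half the most. Time passes only in rows, so rows that do not move let the fingers close. It prints the time, the measured TCP pose, the force, the opening and the grip force at its end. Input that does not fit is refused with a message, and nothing moves.
- ctrl.get_obs(): the state, without advancing time (a new reading comes with each control period).
- ctrl.get_image(name): name is "side" or "top"; returns a dict with "img" (420x560x3 uint8, red, green, blue), "fx", "fy", "cx", "cy" (pixels), "k1" (the pictures are not rectified: a ray, as slopes to the right and down, at radius r is drawn at 1 + k1 r^2 times it, then the intrinsics apply), "R" (3x3) and "t" (3): a world point X has camera coordinates R X + t. Camera axes: x right, y down, z forward; pixel columns grow to the right and rows downward; lengths in mm; the calibration is good to about 2 mm. A picture is of the moment at which its call begins. There is no depth.
- ctrl.close_job(): hands the job in; it is judged then, once.
The state is a dict: "t": time; "qpos": joint angles; "qvel": joint speeds; "joint_torque": joint torques, N m; "ee_pos": TCP position; "orientation": TCP orientation; "ft_force": force on the tool from outside, world axes, zero at the start; "moment": the same for the moment, N m; "width": finger opening in mm; "grasp_force": force on a finger pad.
Only numpy, scipy, OpenCV 4.12 (cv2) and the standard library are available. Lean on these libraries where they do the work, as an engineer would, in place of code of your own. Each camera call takes 0.05 s, during which the arm holds its last target. There are 200 camera calls.

TASK

Put the cartons lying on the bench away on the sloping rack. First loosen the black wing knob and draw the keeper back up the slope far enough that a carton fits flat between it and the backstop with a few centimetres to spare; then stack all the cartons flat one on another in line with the middle of the backstop, lengthways up the slope, each with its end against the backstop. Finally slide the keeper down until it touches the cartons, turn the knob fully tight again and let go, leaving the other things on the bench alone.

Things in the scene. Friction and masses are not known exactly. Their poses are not given: they have to be found in the camera images.
- deck: plywood deck of the fixed rack, tilted 0.28 rad. Origin: corner of deck and backstop, mid-backstop, 34 mm over the bench. x up the slope, y across (knob side), z off the deck. Surface z = 0: x -15 to 245, y -75 to 165 mm. Backstop: plate with its face at x = 0, 12 mm thick behind, y -45 to 45, z 0 to 140 mm. Guide bar along x, 12 mm high, y 109 to 131 mm
- keeper (a joint): slide of the keeper along the guide bar (m), 0 to 0.142: its face is 0.040 + this from the backstop; grows as it is drawn up the slope, away from the backstop. Knob loose: slides with 2 to 4 N and stays where left. Knob tight: held by friction (10 to 30 N)
- keeper_face (a point): centre of the keeper's face, which looks at the backstop; on the deck's middle line, 40 mm above the deck. Keeper: upright aluminium plate 10 mm thick, 60 mm wide, 3 to 81 mm above the deck, joined by a low arm (9 to 27 mm above the deck) to a dark carriage 56 x 44 mm (top 34 mm above the deck) on the guide bar
- clamp (a joint): turn of the wing knob (rad): 0 fully tight, 1.3 fully loose, stops at both ends; grows anticlockwise seen from above (about deck z). Grips the bar below about 0.5, free above. Stays where left; turns with about 0.1 N m
- clamp_grip (a point): point on the axis (deck z) of the black wing knob on the carriage: 60 mm above the deck, 14 mm up the slope from the keeper face, 120 mm across from the middle line. Wing 46 mm long, 15 mm thick, 44 to 74 mm above the deck; its long direction stands at (clamp - 0.6) rad from deck x, anticlockwise positive from above. Under it a disc 42 mm across
- carton1: closed cardboard carton with a strip of tape along its top, 120 x 60 x 32 mm (x, y, z), rigid, about 0.2 to 0.4 kg; origin at the centre of its underside, x along its length, z up when it lies flat; all cartons are alike and either end may face the backstop; absent (None) in some starts
- carton1_mid (a point): middle of carton1: 16 mm above its origin
- carton2: closed cardboard carton with a strip of tape along its top, 120 x 60 x 32 mm (x, y, z), rigid, about 0.2 to 0.4 kg; origin at the centre of its underside, x along its length, z up when it lies flat; all cartons are alike and either end may face the backstop; absent (None) in some starts
- carton2_mid (a point): middle of carton2: 16 mm above its origin
- carton3: closed cardboard carton with a strip of tape along its top, 120 x 60 x 32 mm (x, y, z), rigid, about 0.2 to 0.4 kg; origin at the centre of its underside, x along its length, z up when it lies flat; all cartons are alike and either end may face the backstop; absent (None) in some starts
- carton3_mid (a point): middle of carton3: 16 mm above its origin
- carton4: closed cardboard carton with a strip of tape along its top, 120 x 60 x 32 mm (x, y, z), rigid, about 0.2 to 0.4 kg; origin at the centre of its underside, x along its length, z up when it lies flat; all cartons are alike and either end may face the backstop; absent (None) in some starts
- carton4_mid (a point): middle of carton4: 16 mm above its origin
- carton5: closed cardboard carton with a strip of tape along its top, 120 x 60 x 32 mm (x, y, z), rigid, about 0.2 to 0.4 kg; origin at the centre of its underside, x along its length, z up when it lies flat; all cartons are alike and either end may face the backstop; absent (None) in some starts
- carton5_mid (a point): middle of carton5: 16 mm above its origin
- spool: bystander, to be left alone: metal solder spool, 52 mm across, 46 mm high; origin at the centre of its underside
- bottle: bystander, to be left alone: small white bottle, 44 mm across, 100 mm high; origin at the centre of its underside
- mug: bystander, to be left alone: white cup, 76 mm across, 85 mm high; origin at the centre of its underside

How it is judged (in metres and radians):
On the way, in this order (a step that is already met when the one before it is completed fails the run):
1. the knob is loosened (turned by more than 0.8 rad from tight) (value of joint clamp above 0.8 rad), for 0.1 s.
2. the keeper is drawn back so that its face is more than 140 mm from the backstop (x of keeper_face in the frame of deck above 0.14 m), for 0.2 s.
3. all cartons are stacked against the backstop and the keeper has been slid down to them (face 114 to 126 mm from the backstop) (x of carton1_mid in the frame of deck between 0.055 and 0.066 m and y of carton1_mid in the frame of deck between -0.013 and 0.013 m and z of carton1_mid in the frame of deck between 0.012 and 0.16 m and angle between the z axis of each of carton1, carton2, carton3, carton4, carton5 and the z axis of deck, either way round below 0.08 rad and angle between the x axis of each of carton1, carton2, carton3, carton4, carton5 and the x axis of deck, either way round below 0.12 rad and linear speed of each of carton1, carton2, carton3, carton4, carton5 below 0.02 m/s and x of carton2_mid in the frame of deck between 0.055 and 0.066 m and y of carton2_mid in the frame of deck between -0.013 and 0.013 m and z of carton2_mid in the frame of deck between 0.012 and 0.16 m and x of carton3_mid in the frame of deck between 0.055 and 0.066 m and y of carton3_mid in the frame of deck between -0.013 and 0.013 m and z of carton3_mid in the frame of deck between 0.012 and 0.16 m and x of carton4_mid in the frame of deck between 0.055 and 0.066 m and y of carton4_mid in the frame of deck between -0.013 and 0.013 m and z of carton4_mid in the frame of deck between 0.012 and 0.16 m and x of carton5_mid in the frame of deck between 0.055 and 0.066 m and y of carton5_mid in the frame of deck between -0.013 and 0.013 m and z of carton5_mid in the frame of deck between 0.012 and 0.16 m and x of keeper_face in the frame of deck between 0.114 and 0.126 m), for 0.2 s.
4. the knob is tight again (within 0.2 rad) (value of joint clamp below 0.2 rad), for 0.2 s.
At the end, for the whole second after the job is handed in: Every carton lies flat in the stack (0.08 rad of the slope, 0.12 rad of lengthways), at rest, its middle within 13 mm of the middle line and 55 to 66 mm from the backstop (end within 6 mm of it); keeper face 114 to 126 mm from the backstop; knob within 0.2 rad of tight (all of step 3 and value of joint clamp below 0.2 rad); the robot touches nothing.
It fails at once if the solder spool is knocked aside or over (moved more than 30 mm) (distance of spool from where it was at the start of the episode above 0.03 m).
It fails at once if the bottle is knocked aside or over (moved more than 30 mm) (distance of bottle from where it was at the start of the episode above 0.03 m).
It fails at once if the cup is knocked aside or over (moved more than 30 mm) (distance of mug from where it was at the start of the episode above 0.03 m).
Of carton1, carton2, carton3, carton4, carton5 only 3 to 5 are there at a start; the rules pass over those that are not, and their reading is None.
At some moment in a run one of carton1, carton2, carton3, carton4, carton5 may be knocked a few centimetres aside while the robot is not near it.
It also fails if it takes over 210 s, if anything falls off the work surface, if the arm or the gripper's body presses on something with over 40 N, if the wrist force passes 120 N, or if a joint passes its speed limit or range.

## Working session

There is one attempt and no reset: what is moved stays moved. The work goes in short steps, Python scripts to look and compute and a shell command to move; the robot and the scene stay as the last step left them, time stands still between calls to the robot, and variables do not carry over. Pictures are saved under pics/ and viewed, at most 14 in all, crops included, and the job is handed in when it is done.

```bash
ls; mkdir -p pics; python3 - <<'E'
from workcell import ctrl
import cv2
for n in("top","side"):
    d=ctrl.get_image(n); cv2.imwrite(f"pics/{n}0.png",d["img"][:,:,::-1])
    print(n,d["fx"],d["fy"],d["cx"],d["cy"],d["k1"],d["R"],d["t"])
print(ctrl.get_obs())
E
```

```text
jog.py
pics
workcell.py
top 416.95783258947495 416.95783258947495 285.2554613502328 209.10329914393833 -0.022958335788569127 [[-0.00864152 -0.99995983  0.00237754]
 [-0.99405305  0.00833232 -0.10857765]
 [ 0.10855348 -0.00330167 -0.99408513]] [  51.63579435  595.83922052 1225.34988939]
side 408.76959352873473 408.76959352873473 271.9609904975515 203.51077653176068 0.03741145594446411 [[ 0.67890251 -0.73390152  0.0219075 ]
 [-0.47692115 -0.46347349 -0.74681895]
 [ 0.5582451   0.49656911 -0.66466648]] [-390.73694003  371.51029784  684.34448658]
{'t': 0.1, 'qpos': array([ 1.19302108e+00,  4.23774262e-01,  1.63057595e+00,  4.06000607e-06,
        1.08860212e+00, -1.89965331e-02]), 'qvel': array([-0.00011119, -0.00135335, -0.00170593,  0.00077723,  0.00197192,
        0.00112699]), 'joint_torque': array([ 7.95476117e-04, -5.45613492e+01, -2.74321103e+01,  6.45163399e-02,
        1.88376044e-02, -3.38658970e-05]), 'ee_pos': array([219.25922211, 584.78438078, 238.98805168]), 'orientation': array([-5.60504837e-01, -3.09091063e+00,  2.09260565e-03]), 'ft_force': array([0.79361051, 0.36133828, 0.15990532]), 'moment': array([0.06417209, 0.01945917, 0.01124263]), 'grasp_force': 0.0, 'width': 88.1214989015892}
```
View pics/top0.png

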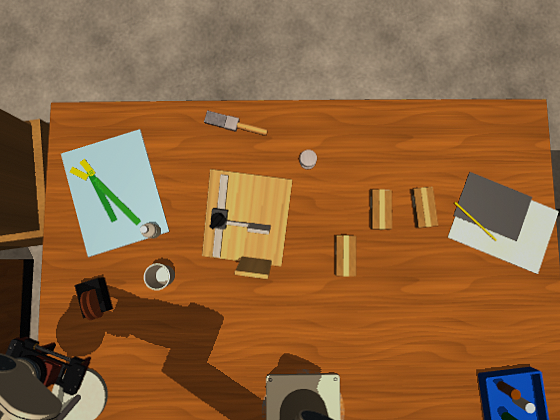

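View pics/side0.png

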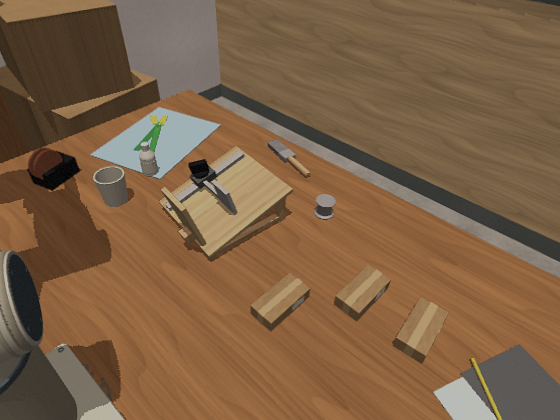

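The top view shows three cartons at (345,255), (381,209) and (425,207). The rack is around (248,215), with the knob at (218,216) and the backstop at (253,267). The mug is at (158,275), the bottle at (150,230) and the spool at (308,158). I'll measure from zoomed crops.

```bash
cat > h.py <<'E'
import numpy as np, cv2
from scipy.spatial.transform import Rotation as Ro
from workcell import ctrl
def grab(n,save=None):
    d=ctrl.get_image(n)
    if save: cv2.imwrite(f"pics/{save}.png",d["img"][:,:,::-1])
    return d
def ray(d,u,v):
    p=np.array([(u-d["cx"])/d["fx"],(v-d["cy"])/d["fy"]]); q=p.copy()
    for _ in range(10): q=p/(1+d["k1"]*(q@q))
    R=np.array(d["R"]); c=-R.T@np.array(d["t"]); return c,R.T@np.array([*q,1])
def onz(d,u,v,z):
    c,r=ray(d,u,v); return c+r*(z-c[2])/r[2]
def tri(d1,p1,d2,p2):
    c1,a=ray(d1,*p1);c2,b=ray(d2,*p2)
    a/=np.linalg.norm(a);b/=np.linalg.norm(b)
    s=np.linalg.lstsq(np.c_[a,-b],c2-c1,rcond=None)[0]
    P,Q=c1+s[0]*a,c2+s[1]*b; return (P+Q)/2,np.linalg.norm(P-Q)
def proj(d,X):
    c=np.array(d["R"])@X+np.array(d["t"]); q=c[:2]/c[2]; q=q*(1+d["k1"]*(q@q))
    return q*d["fx"]+[d["cx"],d["cy"]]
E
python3 - <<'E'
from h import *
t=grab("top");s=grab("side")
hsv=cv2.cvtColor(t["img"],cv2.COLOR_RGB2HSV)
for n,p in dict(bench=(345,300),deck=(265,200),c1=(340,255),tape=(346,255),c1r=(352,255),c2=(375,209),c3=(418,207),guide=(222,190)).items(): print(n,hsv[p[1],p[0]])
z=lambda d,x0,x1,y0,y1,k:cv2.resize(d["img"][y0:y1,x0:x1,::-1],None,fx=k,fy=k,interpolation=cv2.INTER_CUBIC)
a=z(t,195,300,160,285,4);b=z(t,325,445,180,285,3)
o=np.zeros((500,800,3),np.uint8);o[:500,:420]=a;o[:315,430:790]=b
cv2.imwrite("pics/z1.png",o)
cv2.imwrite("pics/z2.png",z(s,155,300,140,265,5))
E
```

```text
bench [ 13 207 170]
deck [ 18 162 200]
c1 [ 16 178 162]
tape [ 24 118 208]
c1r [ 16 178 175]
c2 [ 16 177 164]
c3 [ 15 177 166]
guide [ 17  47 194]
```

View pics/z1.png

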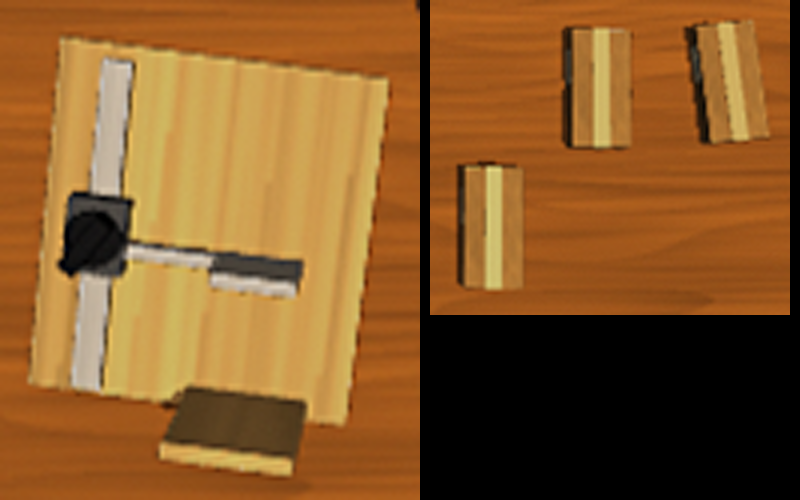

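View pics/z2.png

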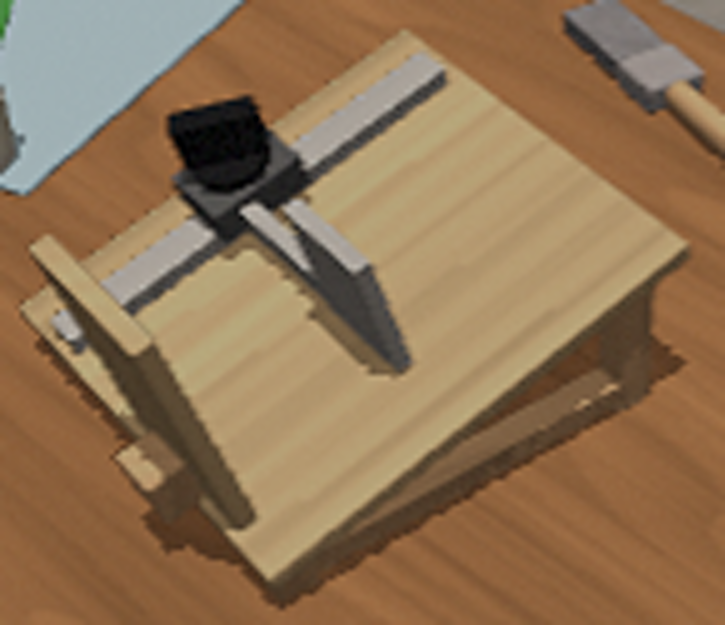

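Top crop: deck corners at about (210.5,170), (292,180), (281,266) and (203,256), with the keeper mid-deck. Side crop: the same corners at (236,146), (293,189), (209,256) and (159,201).

```bash
cat >> h.py <<'E'
def cartons(d,z=32,roi=(320,170,460,300)):
    x0,y0,x1,y1=roi; h=cv2.cvtColor(d["img"],cv2.COLOR_RGB2HSV)[y0:y1,x0:x1]
    m=cv2.inRange(h,(20,80,120),(32,150,255)); out=[]
    for c in cv2.findContours(m,cv2.RETR_EXTERNAL,cv2.CHAIN_APPROX_NONE)[0]:
        if cv2.contourArea(c)<80: continue
        b=cv2.boxPoints(cv2.minAreaRect(c))+[x0,y0]
        P=np.array([onz(d,*p,z) for p in b]); e=[P[1]-P[0],P[2]-P[1]]
        L=max(e,key=np.linalg.norm); W=min(np.linalg.norm(v) for v in e)
        a=np.arctan2(L[1],L[0]); a=(a+np.pi/2)%np.pi-np.pi/2
        out.append((P.mean(0).round(1),round(a,3),round(np.linalg.norm(L)),round(W)))
    return out
E
python3 - <<'E'
from h import *
t=grab("top");s=grab("side")
for c in cartons(t): print(c)
T=[(210.5,169.7),(292,179.7),(281.2,266),(203,255.7)];S=[(236,146.4),(292.6,189),(209.4,256),(159.4,201)]
D=np.array([[245,165,0],[245,-75,0],[-15,-75,0],[-15,165,0.]])
P=[]
for a,b in zip(T,S):
    p,e=tri(t,a,s,b);P.append(p);print(p.round(1),round(e,1))
P=np.array(P)
for h in zip(T,(101.7,101.7,29.9,29.9)): print('z-plane',onz(t,*h[0],h[1]).round(1))
Rk,_=Ro.align_vectors(np.array([P[i]-P.mean(0) for i in range(4)]),D-D.mean(0))
print(Rk.as_euler('ZYX'))
# constrained: tilt .28 about y, z known -> yaw + xy
Q=np.array([onz(t,*p,z) for p,z in zip(T,(101.7,101.7,29.9,29.9))])
tilt=Ro.from_euler('y',-.28)
E=tilt.apply(D)+[0,0,34]
for Z in (Q,P):
    r,_=Ro.align_vectors(np.c_[Z[:,:2]-Z[:,:2].mean(0),np.zeros(4)],np.c_[E[:,:2]-E[:,:2].mean(0),np.zeros(4)])
    yaw=r.as_rotvec()[2]; o=Z.mean(0)-Ro.from_euler('z',yaw).apply(E).mean(0); print('yaw',yaw,'o',o,'res',(Ro.from_euler('z',yaw).apply(E)+o-Z).round(1).tolist())
yaw;R=Ro.from_euler('z',yaw)*tilt; o=np.array([*o[:2],34])
# checks: project points
for n,X in dict(bs_top=[0,0,140],kn=[70,120,74],bs_l=[0,45,140],bs_r=[0,-45,140]).items():
    X=R.apply(X)+o; print(n,proj(t,X).round(1),proj(s,X).round(1))
E
```

```text
(array([ 457.3, -132.1,   32. ]), np.float64(-0.024), 119, 15)
(array([ 594.5, -244.4,   32. ]), np.float64(-0.034), 116, 15)
(array([ 600.2, -378.4,   32. ]), np.float64(0.087), 119, 15)
[705.9 261.4  98. ] 1.3
[674.6  26.1  98.3] 1.4
[427.   59.4  27.4] 2.3
[459.1 292.9  31.2] 1.5
z-plane [704.7 261.1 101.7]
z-plane [673.5  26.7 101.7]
z-plane [426.1  60.1  29.9]
z-plane [458.5 293.5  29.9]
[-0.13330466 -0.26940634  0.0067011 ]
yaw -0.13381911026584742 o [4.50156584e+02 1.30515226e+02 1.91004151e-02] res [[0.9, 1.5, 0.0], [0.0, -1.9, 0.0], [-0.3, -2.0, -0.0], [-0.6, 2.4, -0.0]]
yaw -0.13245900060359178 o [451.16225635 129.94154024  -2.07010865] res [[0.4, 1.0, 1.6], [0.1, -1.6, 1.4], [0.0, -1.9, 0.4], [-0.5, 2.5, -3.4]]
bs_top [252.5 272.7] [175. 197.]
kn [214.9 235.8] [183.6 171.5]
bs_l [235.7 270.6] [164.6 186.4]
bs_r [269.4 274.9] [186.  208.2]
```

```bash
cat >> h.py <<'E'
Rd=Ro.from_euler('z',-.133)*Ro.from_euler('y',-.28); Od=np.array([450.6,130.3,34])
def d2w(p): return Rd.apply(p)+Od
def w2d(p): return Rd.inv().apply(np.asarray(p)-Od)
def ondeck(d,u,v,z):
    c,r=ray(d,u,v); c=w2d(c); r=Rd.inv().apply(r); return c+r*(z-c[2])/r[2]
def go(p,R):
    """print rotation (tool frame) then translation (in turned tool frame) to reach TCP p, orientation R"""
    o=ctrl.get_obs(); C=Ro.from_rotvec(o["orientation"])
    R=min([R,R*Ro.from_euler('z',np.pi)],key=lambda q:(C.inv()*q).magnitude())
    print("rot",(C.inv()*R).as_rotvec().round(3),"trans",R.inv().apply(np.asarray(p)-o["ee_pos"]).round(1),"now_trans",C.inv().apply(np.asarray(p)-o["ee_pos"]).round(1),"q6",o["qpos"][5].round(2))
def Rdeck(a): return Rd*Ro.from_euler('z',a)*Ro.from_euler('x',np.pi)   # tool y at angle a-90deg(+180) from deck x
def Rflat(a): return Ro.from_euler('z',a)*Ro.from_euler('x',np.pi)     # tool x at yaw a, closing across
E
python3 - <<'E'
from h import *
t=grab("top");s=grab("side")
a=ondeck(t,195+210/4,160+286/4,81);b=ondeck(t,195+297/4,160+297/4,81);print('keeper top edge',a,b)
# side: keeper top front edge ends (zoom: 288,205 .. 355,270)?
for q in((290,207),(357,270)): print('side',ondeck(s,155+q[0]/5,140+q[1]/5,81))
for d,roi in((t,(205,200,235,235)),(s,(180,150,215,185))):
    x0,y0,x1,y1=roi;m=cv2.inRange(cv2.cvtColor(d["img"],cv2.COLOR_RGB2GRAY)[y0:y1,x0:x1],0,25)
    c=max(cv2.findContours(m,0,1)[0],key=cv2.contourArea); (cx,cy),wh,an=cv2.minAreaRect(c); print('knob blob',cx+x0,cy+y0,wh,an,ondeck(d,cx+x0,cy+y0,62))
kx=(a[0]+b[0])/2
X=d2w([kx+14,120,62]);print('knob',X);go(d2w([kx+14,120,130]),Rdeck(-.6));go(X,Rdeck(-.6))
E
```

```text
keeper top edge [95.83368364 30.29022719 81.        ] [ 95.77211695 -29.9138458   81.        ]
side [99.30313082 26.72620739 81.        ]
side [ 97.97993318 -29.66810633  81.        ]
knob blob 216.80000114440918 219.4000015258789 (13.281566619873047, 17.0762996673584) 71.56504821777344 [114.64909165 120.90383721  62.        ]
knob blob 198.91176986694336 169.1470603942871 (17.220029830932617, 17.705097198486328) 75.96376037597656 [104.49919596 107.50412466  62.        ]
knob [554.1249763  237.51863321 123.9300889 ]
rot [-0.113 -0.258  0.372] trans [-442.8  -60.7  147.5] now_trans [-417.1 -212.1   50.3] q6 -0.02
rot [-0.113 -0.258  0.372] trans [-442.8  -60.7  215.5] now_trans [-435.5 -207.9  115.7] q6 -0.02
```

The rows are not in the units I measure in: shifts go in units of 5 mm and turns go in units of 0.05 rad. I convert before sending: 0.093 rad is 1.86.

```bash

echo '[0,0,0,-0.56,-1.29,1.86,0,0,0,-0.56,-1.29,1.86,0,0,0,-0.56,-1.29,1.86,0,0,0,-0.56,-1.29,1.86]' > rows.txt && python3 jog.py rows.txt 60
echo '[-5.8,-0.8,0,0,0,0,-5.8,-0.8,0,0,0,0,-5.8,-0.8,0,0,0,0,-5.8,-0.8,0,0,0,0,-5.8,-0.8,0,0,0,0]' > rows.txt && python3 jog.py rows.txt
echo '[-5.8,-0.8,0,0,0,0,-5.8,-0.8,0,0,0,0,-5.8,-0.8,0,0,0,0,-5.8,-0.8,0,0,0,0,-5.8,-0.8,0,0,0,0]' > rows.txt && python3 jog.py rows.txt
echo '[-5.8,-0.8,0,0,0,0,-5.8,-0.8,0,0,0,0,-5.8,-0.8,0,0,0,0,-5.8,-0.8,0,0,0,0,-5.8,-0.8,0,0,0,0]' > rows.txt && python3 jog.py rows.txt
echo '[0,0,0,0,0,0,0,0,0,0,0,0]' > rows.txt && python3 jog.py rows.txt
python3 - <<'E'
from h import *
go(d2w([111,120,130]),Rdeck(-.6));go(d2w([111,120,63]),Rdeck(-.6))
E
```

```text
t: 0.73
ee_pos: [219.6, 585.2, 240.2]
orientation: [1.034, 2.672, 0.095]
ft_force: [-0.2, 0.1, -0.3]
width: 64.6
grasp_force: 0.0
t: 1.15
ee_pos: [310.1, 472.9, 270.0]
orientation: [1.027, 2.678, 0.092]
ft_force: [0.6, 0.1, -0.3]
width: 59.8
grasp_force: 0.0
t: 1.57
ee_pos: [400.4, 361.3, 300.1]
orientation: [1.028, 2.677, 0.093]
ft_force: [0.4, 0.1, 0.5]
width: 60.3
grasp_force: 0.0
t: 1.98
ee_pos: [490.6, 250.0, 330.2]
orientation: [1.028, 2.677, 0.093]
ft_force: [-0.1, -0.2, -0.3]
width: 60.1
grasp_force: 0.0
t: 2.15
ee_pos: [490.6, 250.2, 330.1]
orientation: [1.032, 2.675, 0.093]
ft_force: [-0.5, -0.2, -0.9]
width: 60.2
grasp_force: 0.0
rot [-0.001  0.001 -0.003] trans [ -7.6   0.2 148. ] now_trans [ -7.5   0.3 148. ] q6 -0.19
rot [-0.001  0.001 -0.003] trans [-7.60e+00  2.00e-01  2.15e+02] now_trans [ -7.4   0.4 215. ] q6 -0.19
```

```bash

echo '[-1.5,0,5.6,0,0,0,0,0,6,0,0,0,0,0,6,0,0,0,0,0,6,0,0,0,0,0,6,0,0,0]' > rows.txt && python3 jog.py rows.txt
echo '[0,0,4,0,0,0,0,0,4,0,0,0,0,0,2.8,0,0,0,0,0,2.4,0,0,0,0,0,0,0,0,0]' > rows.txt && python3 jog.py rows.txt
python3 - <<'E'
from h import *
go(d2w([111,120,63]),Rdeck(-.6)); print(ctrl.get_obs()["ft_force"])
t=grab("top");s=grab("side")
z=lambda d,x0,x1,y0,y1,k:cv2.resize(d["img"][y0:y1,x0:x1,::-1],None,fx=k,fy=k,interpolation=cv2.INTER_CUBIC)
o=np.hstack([z(t,175,275,160,285,4),z(s,150,250,100,225,4)]);cv2.imwrite("pics/k1.png",o)
E
```

```text
t: 2.57
ee_pos: [535.1, 241.7, 187.6]
orientation: [1.027, 2.678, 0.093]
ft_force: [0.1, 0.5, -0.5]
width: 60.0
grasp_force: 0.0
t: 2.98
ee_pos: [552.4, 238.4, 123.1]
orientation: [1.028, 2.681, 0.088]
ft_force: [-0.7, -0.4, 1.0]
width: 60.1
grasp_force: 0.0
rot [-0.004 -0.002  0.001] trans [-3.   1.3 -1.3] now_trans [-3.   1.2 -1.3] q6 -0.13
[-0.65996328 -0.44274212  1.03706975]
```

View pics/k1.png

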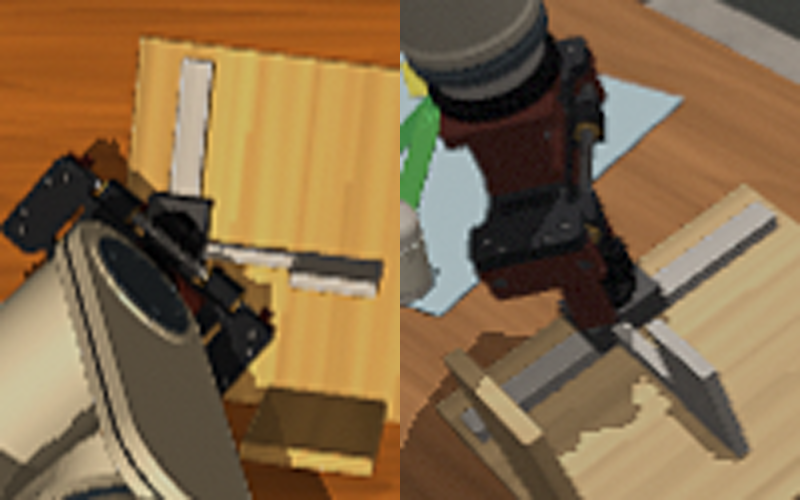

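The gripper straddles the knob, its bar running from (18,215) to (265,340) in the top crop, perpendicular to the wing. I'll close and turn.

```bash

echo '[-0.4,0.2,0,0,0,0,0,0,0,0,0,0,0,0,0,0,0,0,0,0,0,0,0,0,0,0,0,0,0,0]' > rows.txt && python3 jog.py rows.txt 0
echo '[0,0,0,0,0,0,0,0,0,0,0,0,0,0,0,0,0,0,0,0,0,0,0,0,0,0,0,0,0,0]' > rows.txt && python3 jog.py rows.txt
echo '[0,0,0,0,0,-2,0,0,0,0,0,-2,0,0,0,0,0,-2,0,0,0,0,0,-2,0,0,0,0,0,-2]' > rows.txt && python3 jog.py rows.txt
python3 -c "
from workcell import ctrl
o=ctrl.get_obs();print(o['moment'],o['qpos'])"
```

```text
t: 3.5
ee_pos: [556.0, 237.7, 126.9]
orientation: [1.028, 2.677, 0.093]
ft_force: [0.0, -0.4, -0.4]
width: 30.3
grasp_force: 0.0
t: 3.92
ee_pos: [557.3, 238.9, 127.0]
orientation: [1.027, 2.675, 0.097]
ft_force: [3.1, 5.2, -1.5]
width: 14.7
grasp_force: 30.0
t: 4.33
ee_pos: [557.7, 239.8, 127.0]
orientation: [0.326, 2.84, -0.002]
ft_force: [4.6, 10.8, -6.2]
width: 14.4
grasp_force: 30.0
[ 1.62371053 -0.24247563  0.39516635] [ 0.46025627  0.47822621  1.90156421 -0.30094237  0.54305516 -0.64100574]
```

```bash

echo '[0,-0.3,0,0,0,-2,0,0,0,0,0,-2,0,0,0,0,0,-2,0,0,0,0,0,-2,0,0,0,0,0,-2]' > rows.txt && python3 jog.py rows.txt
echo '[0,0,0,0,0,-2,0,0,0,0,0,-2,0,0,0,0,0,-1,0,0,0,0,0,0,0,0,0,0,0,0]' > rows.txt && python3 jog.py rows.txt
python3 - <<'E'
from h import *
o=ctrl.get_obs();C=Ro.from_rotvec(o['orientation']);print(o['moment'],o['qpos'],'deckpos',w2d(o['ee_pos']),'F tool',C.inv().apply(o['ft_force']),'Mtool',C.inv().apply(o['moment']))
print('deck angle',(Rd.inv()*C*Ro.from_euler('x',np.pi)).as_euler('ZYX'), 'deck x in tool',C.inv().apply(Rd.apply([1,0,0])))
E
```

```text
t: 4.75
ee_pos: [557.7, 240.6, 127.0]
orientation: [-0.388, 2.837, -0.098]
ft_force: [2.8, 22.7, -9.4]
width: 14.6
grasp_force: 30.0
t: 5.17
ee_pos: [557.5, 241.0, 126.9]
orientation: [-0.735, 2.776, -0.146]
ft_force: [2.2, 23.4, -9.3]
width: 14.9
grasp_force: 30.0
[3.8747688  0.3265656  1.10518112] [ 0.46093977  0.47784535  1.9028578  -0.29761774  0.53846907 -1.38856051] deckpos [113.40672258 123.91894362  64.07816611] F tool [-11.36524164  20.82047245   8.88107364] Mtool [-3.65576182 -1.72545285  0.01102748]
deck angle [-2.49193615  0.00826013 -0.00372037] deck x in tool [-0.79626446 -0.60493321  0.00432686]
```

```bash

echo '[0,0,0,0,0,0,0,0,0,0,0,0,0,0,0,0,0,0,0,0,0,0,0,0]' > rows.txt && python3 jog.py rows.txt 40
cat > st.py <<'E'
from h import *
o=ctrl.get_obs();C=Ro.from_rotvec(o['orientation']);T=C.inv().apply
print('t',o['t'].__round__(1),'deckpos',w2d(o['ee_pos']).round(1),'Fdeck',Rd.inv().apply(o['ft_force']).round(1),'F tool',T(o['ft_force']).round(1),'M',T(o['moment']).round(2),'ang',(Rd.inv()*C*Ro.from_euler('x',np.pi)).as_euler('ZYX').round(3),'deckx in tool',T(Rd.apply([1,0,0])).round(3),'w',o['width'].round(1),'z in tool',T([0,0,1]).round(3))
E
python3 st.py
python3 - <<'E'
from h import *
t=grab("top");s=grab("side")
z=lambda d,x0,x1,y0,y1,k:cv2.resize(d["img"][y0:y1,x0:x1,::-1],None,fx=k,fy=k,interpolation=cv2.INTER_CUBIC)
o=np.hstack([z(t,175,275,160,285,4),z(s,150,250,100,225,4)]);cv2.imwrite("pics/k2.png",o)
E
```

```text
t: 5.5
ee_pos: [555.3, 235.7, 126.1]
orientation: [-0.736, 2.785, -0.156]
ft_force: [-0.4, 0.4, -0.9]
width: 37.5
grasp_force: 0.0Traceback (most recent call last):
  File "st.py", line 3, in <module>
    print('t',o['t'].__round__(1),'deckpos',w2d(o['ee_pos']).round(1),'Fdeck',Rd.inv().apply(o['ft_force']).round(1),'F tool',T(o['ft_force']).round(1),'M',T(o['moment']).round(2),'ang',(Rd.inv()*C*Ro.from_euler('x',np.pi)).as_euler('ZYX').round(3),'deckx in tool',T(Rd.apply([1,0,0])).round(3),'w',o['width'].round(1),'z in tool',T([0,0,1]).round(3))
                                                                                                                                                                                                                                                                                                           ^^^^^^^^^^^^^^^^
AttributeError: 'float' object has no attribute 'round'
```

View pics/k2.png

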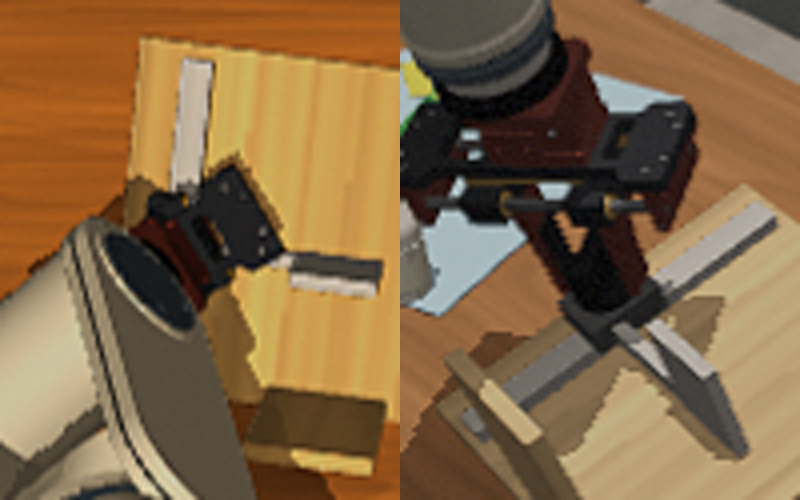

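The gripper is still around the knob at about (215,240) in the crop and the keeper hasn't moved. I'll re-centre and re-close.

```bash
sed -i "s/o\['width'\].round(1)/round(o['width'],1)/" st.py; python3 st.py; python3 - <<'E'
from h import *
go(d2w([112,122.5,63]),Rdeck(.65))
E
```

```text
t 5.6 deckpos [111.9 118.3  63.8] Fdeck [ 0.2  1.7 -0.5] F tool [-1.2  1.3  0.5] M [-0.13  0.09 -0.06] ang [-2.492e+00 -1.000e-03  1.000e-03] deckx in tool [-0.796 -0.605 -0.001] w 39.8 z in tool [-0.219 -0.168 -0.961]
rot [-0.001 -0.001 -0.   ] trans [-2.6  3.3  0.8] now_trans [-2.6  3.3  0.8] q6 -1.39
```

```bash

echo '[-0.5,0.6,0,0,0,0,0,0,0,0,0,0,0,0,0,0,0,0,0,0,0,0,0,0,0,0,0,0,0,0]' > rows.txt && python3 jog.py rows.txt 0
echo '[0,0,0,0,0,0,0,0,0,0,0,0,0,0,0,0,0,0]' > rows.txt && python3 jog.py rows.txt
python3 st.py
```

```text
t: 6.02
ee_pos: [556.2, 240.4, 126.4]
orientation: [-0.736, 2.783, -0.155]
ft_force: [-0.1, 2.3, -0.3]
width: 15.1
grasp_force: 30.0
t: 6.27
ee_pos: [556.2, 240.4, 126.4]
orientation: [-0.736, 2.783, -0.155]
ft_force: [-0.8, 5.1, -0.9]
width: 14.9
grasp_force: 30.0
t 6.3 deckpos [112.1 123.1  63.8] Fdeck [-1.7  4.9 -0.4] F tool [-1.6  5.   0.4] M [-0.91 -0.16 -0.01] ang [-2.492 -0.     0.   ] deckx in tool [-0.796 -0.605 -0.   ] w 14.9 z in tool [-0.22  -0.167 -0.961]
```

```bash

echo '[-0.96,-0.72,0,0,0,0,-0.96,-0.72,0,0,0,0,-0.96,-0.72,0,0,0,0,-0.96,-0.72,0,0,0,0,-0.96,-0.72,0,0,0,0]' > rows.txt && python3 jog.py rows.txt
python3 st.py
echo '[-0.96,-0.72,0,0,0,0,-0.96,-0.72,0,0,0,0,-0.96,-0.72,0,0,0,0,-0.96,-0.72,0,0,0,0,-0.96,-0.72,0,0,0,0]' > rows.txt && python3 jog.py rows.txt
echo '[0,0,0,0,0,0,0,0,0,0,0,0,0,0,0,0,0,0]' > rows.txt && python3 jog.py rows.txt
python3 st.py
```

```text
t: 6.68
ee_pos: [584.3, 236.5, 134.4]
orientation: [-0.736, 2.785, -0.155]
ft_force: [-4.1, 5.0, 1.6]
width: 14.9
grasp_force: 30.0
t 6.7 deckpos [141.5 123.   63.8] Fdeck [-4.1  4.4  2.9] F tool [ 0.6  6.  -2.8] M [-1.12  0.24 -0.04] ang [-2.492e+00 -2.000e-03 -0.000e+00] deckx in tool [-0.796 -0.605 -0.002] w 14.9 z in tool [-0.218 -0.167 -0.962]
t: 7.1
ee_pos: [612.7, 232.6, 142.7]
orientation: [-0.736, 2.786, -0.156]
ft_force: [-4.8, 3.5, 2.4]
width: 14.6
grasp_force: 30.0
t: 7.35
ee_pos: [613.6, 232.5, 143.0]
orientation: [-0.736, 2.783, -0.156]
ft_force: [2.0, 0.9, 1.2]
width: 14.8
grasp_force: 30.0
t 7.3 deckpos [172.4 122.9  63.9] Fdeck [2.2 1.1 0.6] F tool [-2.4 -0.4 -0.6] M [-0.05 -0.08 -0.04] ang [-2.492e+00 -0.000e+00  1.000e-03] deckx in tool [-0.796 -0.605  0.   ] w 14.8 z in tool [-0.22  -0.168 -0.961]
```

```bash

echo '[0,0,0,0,0,0,0,0,0,0,0,0,0,0,0,0,0,0,0,0,0,0,0,0]' > rows.txt && python3 jog.py rows.txt 60
echo '[0,0,-4,0,0,0,0,0,-6,0,0,0,0,0,-6,0,0,0,0,0,-7,0,0,0,0,0,-7,0,0,0]' > rows.txt && python3 jog.py rows.txt 88
python3 - <<'E'
from h import *
P0=w2d([557.3,238.9,127.0]);P1=np.array([112.1,123.1])
A=np.array([[.565,.825],[-.605,.796]]);print(P0,np.linalg.solve(A,[A[0]@P0[:2],A[1]@P1]))
t=grab("top","top1")
for c in cartons(t): print(c)
for q in((105,60),(133,62),(74,385),(100,388)): print('bar',ondeck(t,195+q[0]/4,160+q[1]/4,12).round(1))
(c,a)=min([(c[0],c[1]) for c in cartons(t)],key=lambda c:c[0][0])
go([c[0],c[1],120],Rflat(a))
E
```

```text
t: 7.68
ee_pos: [613.2, 232.6, 142.7]
orientation: [-0.736, 2.784, -0.156]
ft_force: [-0.0, 0.0, -0.4]
width: 37.9
grasp_force: 0.0
t: 8.1
ee_pos: [571.5, 238.1, 287.9]
orientation: [-0.736, 2.785, -0.156]
ft_force: [-0.3, -0.4, -0.7]
width: 71.7
grasp_force: 0.0
[113.49966652 121.7902016   64.13129107] [111.85691106 122.91524019]
(array([ 457.3, -132.1,   32. ]), np.float64(-0.024), 119, 15)
(array([ 594.5, -244.4,   32. ]), np.float64(-0.034), 116, 15)
(array([ 599.4, -378.4,   32. ]), np.float64(0.09), 118, 15)
bar [233.9 128.9  12. ]
bar [235.  108.8  12. ]
bar [ -8.1 129.2  12. ]
bar [ -7.9 109.8  12. ]
rot [-0.104  0.271  0.537] trans [ 107.  -374.5  175.6] now_trans [ 322.1 -238.2  148.4] q6 -1.53
```

View pics/top1.png

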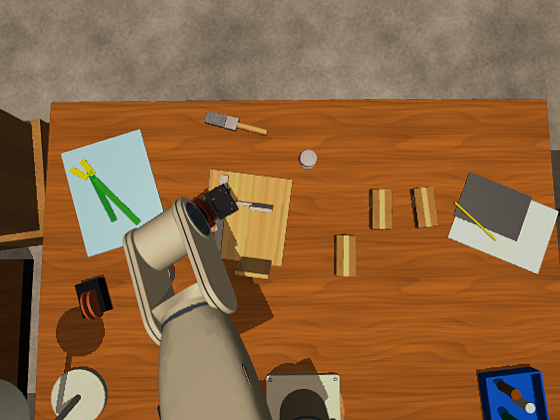

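The keeper now sits further up, at about (260,207), and all three cartons are unmoved. Next is the first carton, at (345,255).

```bash
sed -i 's/450.6,130.3,34/450.8,132.8,34/' h.py
echo '[0,0,0,-0.416,1.084,2.148,0,0,0,-0.416,1.084,2.148,0,0,0,-0.416,1.084,2.148,0,0,0,-0.416,1.084,2.148,0,0,0,-0.416,1.084,2.148]' > rows.txt && python3 jog.py rows.txt
echo '[1.52,-5.34,0,0,0,0,1.52,-5.34,0,0,0,0,1.52,-5.34,0,0,0,0,1.52,-5.34,0,0,0,0,1.52,-5.34,0,0,0,0]' > rows.txt && python3 jog.py rows.txt
echo '[1.52,-5.34,0,0,0,0,1.52,-5.34,0,0,0,0,1.52,-5.34,0,0,0,0,1.52,-5.34,0,0,0,0,1.52,-5.34,0,0,0,0]' > rows.txt && python3 jog.py rows.txt
echo '[1.52,-5.34,0,0,0,0,1.52,-5.34,0,0,0,0,1.52,-5.34,0,0,0,0,1.52,-5.34,0,0,0,0,0,0,0,0,0,0]' > rows.txt && python3 jog.py rows.txt
python3 - <<'E'
from h import *
t=grab("top")
C=cartons(t)
for c in C: print(c)
go([457.3,-131,23],Rflat(-.024))
E
```

```text
t: 8.57
ee_pos: [572.4, 238.7, 287.2]
orientation: [-0.046, -3.131, 0.004]
ft_force: [0.2, 0.6, 0.6]
width: 87.7
grasp_force: 0.0
t: 8.98
ee_pos: [530.5, 104.6, 287.5]
orientation: [-0.038, -3.133, 0.006]
ft_force: [-0.0, 0.3, 0.3]
width: 88.0
grasp_force: 0.0
t: 9.4
ee_pos: [489.2, -27.9, 288.5]
orientation: [-0.038, -3.134, 0.006]
ft_force: [-0.1, -0.4, -0.6]
width: 87.8
grasp_force: 0.0
t: 9.82
ee_pos: [455.6, -135.9, 289.2]
orientation: [-0.043, -3.133, 0.008]
ft_force: [0.6, -0.1, -0.4]
width: 88.1
grasp_force: 0.0
(array([ 599. , -244.5,   32. ]), np.float64(-0.034), 107, 15)
(array([ 599.5, -378.5,   32. ]), np.float64(0.09), 118, 15)
rot [-0.004 -0.008 -0.004] trans [ -1.1   3.4 266.2] now_trans [ -3.1   4.5 266.2] q6 -1.85
```

```bash

echo '[-0.3,0.7,7.2,-0.08,-0.16,-0.08,0,0,7.2,0,0,0,0,0,7.2,0,0,0,0,0,7.2,0,0,0,0,0,7.2,0,0,0]' > rows.txt && python3 jog.py rows.txt
echo '[0,0,7.2,0,0,0,0,0,5,0,0,0,0,0,3,0,0,0,0,0,2,0,0,0,0,0,0,0,0,0]' > rows.txt && python3 jog.py rows.txt
echo '[0,0,0,0,0,0,0,0,0,0,0,0,0,0,0,0,0,0,0,0,0,0,0,0,0,0,0,0,0,0]' > rows.txt && python3 jog.py rows.txt 0
echo '[0,0,-2,0,0,0,0,0,-4,0,0,0,0,0,-6,0,0,0,0,0,-6,0,0,0,0,0,-6,0,0,0]' > rows.txt && python3 jog.py rows.txt
python3 - <<'E'
from h import *
R=Rdeck(0)
go(d2w([64,0,26]),R);go(d2w([68,0,60]),R);go(d2w([68,0,100]),R)
E
```

```text
t: 10.28
ee_pos: [458.5, -128.4, 107.9]
orientation: [0.031, 3.14, 0.0]
ft_force: [0.4, -0.5, -0.4]
width: 88.0
grasp_force: 0.0
t: 10.7
ee_pos: [457.4, -128.3, 21.5]
orientation: [-0.031, -3.139, -0.002]
ft_force: [-1.4, -0.9, 0.9]
width: 87.7
grasp_force: 0.0
t: 11.12
ee_pos: [459.2, -129.8, 24.4]
orientation: [0.032, 3.138, -0.001]
ft_force: [0.5, -1.2, 8.3]
width: 59.8
grasp_force: 30.0
t: 11.53
ee_pos: [457.2, -129.1, 144.8]
orientation: [-0.033, -3.14, -0.001]
ft_force: [-0.0, 0.4, -2.6]
width: 59.7
grasp_force: 30.0
rot [ 0.016 -0.281  0.111] trans [  6.1 258.7  69.1] now_trans [-42.2 255.5  68.3] q6 -1.85
rot [ 0.016 -0.281  0.111] trans [  2.1 258.7  35.1] now_trans [-36.6 256.2  34.5] q6 -1.85
rot [ 0.016 -0.281  0.111] trans [  2.1 258.7  -4.9] now_trans [-25.6 257.5  -3.9] q6 -1.85
```

```bash

echo '[0,0,-2,0.106,-1.874,0.74,0,0,-2,0.106,-1.874,0.74,0,0,0,0.106,-1.874,0.74,0,0,0,0,0,0]' > rows.txt && python3 jog.py rows.txt
echo '[0,5.6,0,0,0,0,0,5.6,0,0,0,0,0,5.6,0,0,0,0,0,5.6,0,0,0,0,0,5.6,0,0,0,0]' > rows.txt && python3 jog.py rows.txt
echo '[0,5.6,0,0,0,0,0,5.6,0,0,0,0,0,5.6,0,0,0,0,0,5.2,0,0,0,0,0,0,0,0,0,0]' > rows.txt && python3 jog.py rows.txt
python3 st.py
python3 - <<'E'
from h import *
R=Rdeck(0)
go(d2w([66,0,30]),R)
t=grab("top");s=grab("side")
z=lambda d,x0,x1,y0,y1,k:cv2.resize(d["img"][y0:y1,x0:x1,::-1],None,fx=k,fy=k,interpolation=cv2.INTER_CUBIC)
o=np.hstack([z(t,190,320,150,290,3),z(s,150,285,110,250,3)]);cv2.imwrite("pics/p1.png",o)
E
```

```text
t: 11.87
ee_pos: [453.4, -128.1, 163.2]
orientation: [0.192, 2.854, -0.026]
ft_force: [-0.8, -0.6, -3.7]
width: 59.7
grasp_force: 30.0
t: 12.28
ee_pos: [475.6, 10.5, 163.2]
orientation: [0.189, 2.857, -0.029]
ft_force: [0.7, -0.7, -2.5]
width: 60.1
grasp_force: 30.0
t: 12.7
ee_pos: [491.7, 122.0, 163.7]
orientation: [0.184, 2.855, -0.028]
ft_force: [0.8, -0.1, -2.0]
width: 60.0
grasp_force: 30.0
t 12.7 deckpos [ 76.2  -5.3 113.1] Fdeck [ 0.2  0.  -2.1] F tool [-0.2  0.   2.1] M [-0.06  0.23  0.02] ang [-3.138e+00  2.000e-03  0.000e+00] deckx in tool [-1.    -0.004  0.002] w 60.0 z in tool [-0.278 -0.001 -0.961]
rot [-0.     0.002  0.004] trans [10.2  5.3 83.1] now_trans [10.3  5.4 83.1] q6 -0.96
```

View pics/p1.png

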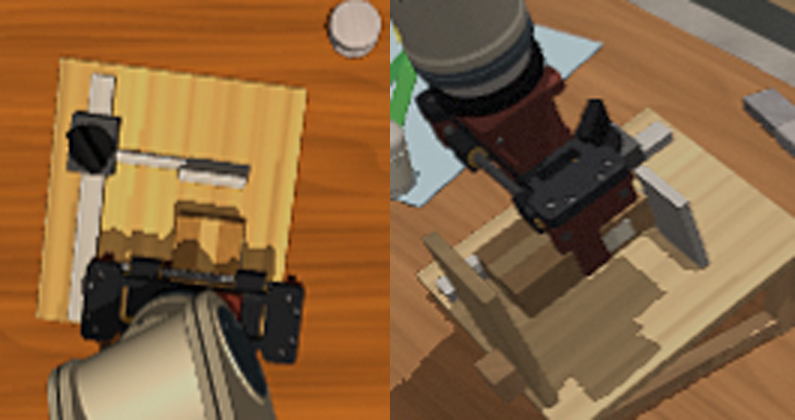

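The carton is held level with the deck over the middle, between the backstop and the keeper. I'll lower it now.

```bash

echo '[1.6,1.06,0,0,0,0,0,0,5,0,0,0,0,0,5,0,0,0,0,0,4,0,0,0,0,0,2,0,0,0]' > rows.txt && python3 jog.py rows.txt
echo '[0,0,0.6,0,0,0,0,0,0,0,0,0]' > rows.txt && python3 jog.py rows.txt
python3 st.py
```

```text
t: 13.22
ee_pos: [504.7, 120.1, 82.0]
orientation: [0.191, 2.858, -0.031]
ft_force: [-0.1, 0.9, -3.5]
width: 59.9
grasp_force: 30.0
t: 13.38
ee_pos: [505.9, 120.8, 80.7]
orientation: [0.191, 2.856, -0.029]
ft_force: [-1.0, 0.3, -2.5]
width: 59.7
grasp_force: 30.0
t 13.4 deckpos [66.9 -4.6 29.3] Fdeck [-1.7  0.2 -2.1] F tool [1.7 0.2 2.1] M [-0.07  0.25  0.02] ang [ 3.142e+00 -0.000e+00  2.000e-03] deckx in tool [-1.  0. -0.] w 59.7 z in tool [-0.276 -0.001 -0.961]
```

The rows are not in the units I measure in: shifts go in units of 5 mm and turns go in units of 0.05 rad. I convert before sending: 4.6 mm is 0.92, 2 mm is 0.4.

```bash

echo '[0,0.92,0.4,0,0,0,0,0,0.4,0,0,0,0,0,0.2,0,0,0,0,0,0,0,0,0]' > rows.txt && python3 jog.py rows.txt; python3 st.py
echo '[0.4,0,0,0,0,0,0.4,0,0,0,0,0,0,0,0,0,0,0]' > rows.txt && python3 jog.py rows.txt; python3 st.py
```

```text
t: 13.72
ee_pos: [508.4, 126.4, 77.0]
orientation: [0.189, 2.853, -0.026]
ft_force: [-0.7, 0.6, -2.5]
width: 59.8
grasp_force: 30.0
t 13.7 deckpos [67.6  1.3 25.3] Fdeck [-1.5  0.4 -2.2] F tool [1.5 0.4 2.1] M [-0.02  0.3   0.04] ang [-3.141e+00  3.000e-03 -1.000e-03] deckx in tool [-1.    -0.001  0.003] w 59.8 z in tool [-0.279  0.    -0.96 ]
t: 13.97
ee_pos: [505.3, 126.9, 76.1]
orientation: [0.189, 2.852, -0.026]
ft_force: [3.1, -1.7, -0.9]
width: 59.8
grasp_force: 30.0
t 14.0 deckpos [64.3  1.3 25.3] Fdeck [ 2.9 -1.3 -1.8] F tool [-2.9 -1.3  1.8] M [ 0.13 -0.36 -0.  ] ang [-3.141e+00  4.000e-03 -1.000e-03] deckx in tool [-1.    -0.001  0.004] w 59.8 z in tool [-0.28   0.001 -0.96 ]
```

```bash

echo '[0,0,0.3,0,0,0,0,0,0.2,0,0,0,0,0,0,0,0,0]' > rows.txt && python3 jog.py rows.txt; python3 st.py
echo '[0,0,0.2,0,0,0,0,0,0,0,0,0]' > rows.txt && python3 jog.py rows.txt; python3 st.py
```

```text
t: 14.22
ee_pos: [505.8, 126.9, 74.4]
orientation: [0.189, 2.852, -0.026]
ft_force: [-2.9, 0.2, 16.5]
width: 59.8
grasp_force: 30.0
t 14.2 deckpos [64.3  1.5 23.6] Fdeck [ 1.7 -0.2 16.7] F tool [ -1.8  -0.1 -16.7] M [0.33 0.1  0.02] ang [-3.141e+00  4.000e-03 -1.000e-03] deckx in tool [-1.    -0.001  0.004] w 59.8 z in tool [-0.28   0.001 -0.96 ]
t: 14.38
ee_pos: [505.9, 126.9, 74.1]
orientation: [0.189, 2.851, -0.026]
ft_force: [-10.2, 0.8, 28.5]
width: 59.9
grasp_force: 30.0
t 14.4 deckpos [64.4  1.5 23.2] Fdeck [-2.  -0.5 30.2] F tool [  1.8  -0.5 -30.2] M [ 0.37  0.39 -0.06] ang [-3.141e+00  5.000e-03 -1.000e-03] deckx in tool [-1.    -0.001  0.005] w 59.9 z in tool [-0.281  0.001 -0.96 ]
```

```bash

echo '[0,0,-0.3,0,0,0,0,0,0,0,0,0,0,0,0,0,0,0,0,0,0,0,0,0,0,0,0,0,0,0]' > rows.txt && python3 jog.py rows.txt 88
echo '[0,0,-3,0,0,0,0,0,-6,0,0,0,0,0,-6,0,0,0,0,0,-6,0,0,0,0,0,-6,0,0,0]' > rows.txt && python3 jog.py rows.txt
echo '[0,-6,0,0,0,0,0,-6,0,0,0,0,0,-6,0,0,0,0,0,-6,0,0,0,0,0,-6,0,0,0,0]' > rows.txt && python3 jog.py rows.txt
echo '[0,-6,0,0,0,0,0,-6,0,0,0,0,0,-6,0,0,0,0,0,-6,0,0,0,0,0,0,0,0,0,0]' > rows.txt && python3 jog.py rows.txt
python3 - <<'E'
from h import *
t=grab("top")
C=cartons(t)
for c in C: print(c)
for n in(-1,-2):
  p,a=sorted([(c[0],c[1]) for c in C],key=lambda k:k[0][1])[n]
  go([p[0]+1,p[1]+2.5,180],Rflat(a))
s=grab("side")
z=lambda d,x0,x1,y0,y1,k:cv2.resize(d["img"][y0:y1,x0:x1,::-1],None,fx=k,fy=k,interpolation=cv2.INTER_CUBIC)
o=np.hstack([z(t,190,320,150,290,3),z(s,150,285,110,250,3)]);cv2.imwrite("pics/p2.png",o)
E
```

```text
t: 14.8
ee_pos: [504.7, 126.5, 73.1]
orientation: [0.189, 2.855, -0.027]
ft_force: [0.1, 0.3, -0.3]
width: 87.1
grasp_force: 0.0
t: 15.22
ee_pos: [466.9, 131.4, 203.9]
orientation: [0.189, 2.855, -0.027]
ft_force: [0.5, 0.2, 0.1]
width: 87.7
grasp_force: 0.0
t: 15.63
ee_pos: [447.4, -18.3, 203.1]
orientation: [0.188, 2.854, -0.027]
ft_force: [1.1, -0.2, 0.2]
width: 87.9
grasp_force: 0.0
t: 16.05
ee_pos: [431.9, -140.1, 203.2]
orientation: [0.195, 2.853, -0.029]
ft_force: [0.4, -0.1, 0.3]
width: 87.7
grasp_force: 0.0
(array([ 594.5, -244.4,   32. ]), np.float64(-0.034), 116, 15)
(array([ 599.5, -378.4,   32. ]), np.float64(0.087), 118, 15)
rot [-0.014  0.281 -0.103] trans [-167.2  -97.8   23. ] now_trans [-163.1  -80.1   71.1] q6 -1.91
rot [-0.032  0.28  -0.223] trans [-147.6 -251.2   23. ] now_trans [-185.5 -212.1   77.6] q6 -1.91
```

View pics/p2.png

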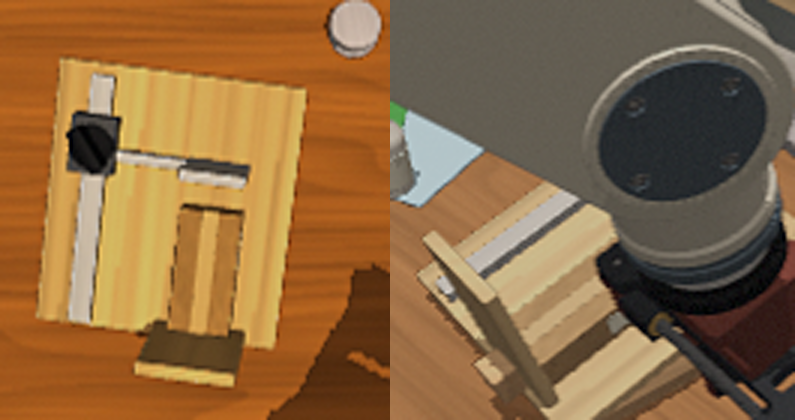

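The first carton lies flat in front of the backstop, its upper end at crop (180,205)–(243,210), in line with the keeper. Next carton: (594.5,-244.4).

Scaled: 0.0937 rad is 1.874.

```bash

echo '[0,0,0,-0.1,1.874,-0.686,0,0,0,-0.1,1.874,-0.686,0,0,0,-0.1,1.874,-0.686]' > rows.txt && python3 jog.py rows.txt
echo '[-5.6,-3.2,0,0,0,0,-5.6,-3.2,0,0,0,0,-5.6,-3.2,0,0,0,0,-5.6,-3.2,0,0,0,0,-5.6,-3.2,0,0,0,0]' > rows.txt && python3 jog.py rows.txt
echo '[-5.4,-3.4,4,0,0,0,0,0,0,0,0,0,0,0,0,0,0,0]' > rows.txt && python3 jog.py rows.txt
python3 - <<'E'
from h import *
t=grab("top")
for c in cartons(t): print(c)
go([595.5,-242,23],Rflat(-.034))
for q in((180,205),(243,210),(172,330),(232,334)): print((ondeck(t,190+q[0]/3,150+q[1]/3,32)+Rd.inv().apply([.2,2.5,0])).round(1))
E
```

```text
t: 16.4
ee_pos: [431.7, -135.2, 203.5]
orientation: [-0.042, -3.137, 0.0]
ft_force: [0.3, 0.0, 0.3]
width: 87.7
grasp_force: 0.0
t: 16.82
ee_pos: [571.2, -218.9, 202.6]
orientation: [-0.042, -3.141, -0.001]
ft_force: [-0.5, 0.1, -0.2]
width: 88.0
grasp_force: 0.0
t: 17.07
ee_pos: [596.4, -236.4, 180.6]
orientation: [-0.043, -3.138, -0.003]
ft_force: [-1.3, 0.1, 0.6]
width: 88.1
grasp_force: 0.0
rot [ 0.001 -0.003  0.007] trans [ 1.000e-01 -5.900e+00  1.587e+02] now_trans [ -0.3  -6.1 158.7] q6 -1.94
[123.2  32.   32. ]
[125.9 -28.   32. ]
[-0.2 26.7 32. ]
[  3.3 -31.4  32. ]
```

```bash

echo '[0,-1.2,7.2,0,0,0,0,0,7.2,0,0,0,0,0,7.2,0,0,0,0,0,6,0,0,0,0,0,3.2,0,0,0]' > rows.txt && python3 jog.py rows.txt
echo '[0,0,0.8,0,0,0,0,0,0,0,0,0]' > rows.txt && python3 jog.py rows.txt
echo '[0,0,0,0,0,0,0,0,0,0,0,0,0,0,0,0,0,0,0,0,0,0,0,0,0,0,0,0,0,0]' > rows.txt && python3 jog.py rows.txt 0
echo '[0,0,-2,0,0,0,0,0,-5,0,0,0,0,0,-7.2,0,0,0,0,0,-7.2,0,0,0,0,0,-7.2,0,0,0]' > rows.txt && python3 jog.py rows.txt
python3 - <<'E'
from h import *
R=Rdeck(0)
go(d2w([72,0,110]),R)
E
```

```text
t: 17.53
ee_pos: [593.7, -241.5, 26.7]
orientation: [-0.043, -3.138, -0.003]
ft_force: [-0.4, -0.3, 0.2]
width: 87.7
grasp_force: 0.0
t: 17.7
ee_pos: [595.2, -242.5, 24.9]
orientation: [-0.044, -3.14, -0.002]
ft_force: [-0.5, -0.5, 0.6]
width: 87.6
grasp_force: 0.0
t: 18.12
ee_pos: [596.8, -244.2, 26.4]
orientation: [0.045, 3.139, -0.001]
ft_force: [-1.2, 0.3, 6.6]
width: 59.9
grasp_force: 30.0
t: 18.53
ee_pos: [595.1, -243.5, 169.4]
orientation: [-0.045, -3.14, -0.002]
ft_force: [0.6, -0.2, -3.9]
width: 59.8
grasp_force: 30.0
rot [ 0.016 -0.281  0.103] trans [150.9 353.8 -33.2] now_trans [116.6 367.9  10.4] q6 -1.95
```

```bash

echo '[0,0,-2.2,0.106,-1.874,0.686,0,0,-2.2,0.106,-1.874,0.686,0,0,-2.2,0.106,-1.874,0.686,0,0,0,0,0,0]' > rows.txt && python3 jog.py rows.txt
echo '[5,5,0,0,0,0,5,5,0,0,0,0,5,5,0,0,0,0,5,5,0,0,0,0,5,5,0,0,0,0]' > rows.txt && python3 jog.py rows.txt
echo '[5,5,0,0,0,0,0,5.6,0,0,0,0,0,5.6,0,0,0,0,0,5.6,0,0,0,0,0,5.6,0,0,0,0]' > rows.txt && python3 jog.py rows.txt
echo '[0,5.6,0,0,0,0,0,5.6,0,0,0,0,0,5.6,0,0,0,0,0,0,0,0,0,0,0,0,0,0,0,0]' > rows.txt && python3 jog.py rows.txt
python3 - <<'E'
from h import *
R=Rdeck(0)
go(d2w([68,0,70]),R)
E
python3 st.py
```

```text
t: 18.87
ee_pos: [590.1, -242.8, 202.2]
orientation: [0.192, 2.852, -0.028]
ft_force: [-1.2, 0.2, -4.5]
width: 59.8
grasp_force: 30.0
t: 19.28
ee_pos: [489.2, -102.7, 165.5]
orientation: [0.189, 2.857, -0.028]
ft_force: [1.3, 0.4, -3.5]
width: 59.5
grasp_force: 30.0
t: 19.7
ee_pos: [484.8, 36.4, 158.9]
orientation: [0.189, 2.857, -0.03]
ft_force: [-0.1, -0.8, -3.7]
width: 59.9
grasp_force: 30.0
t: 20.12
ee_pos: [496.1, 119.8, 158.7]
orientation: [0.184, 2.856, -0.03]
ft_force: [-0.5, -0.9, -3.9]
width: 60.0
grasp_force: 30.0
rot [-0.002  0.     0.004] trans [11.3  6.9 36.9] now_trans [11.3  7.  36.9] q6 -0.97
t 20.1 deckpos [ 79.3  -6.9 106.9] Fdeck [-1.4 -1.  -3.6] F tool [ 1.4 -1.   3.6] M [ 0.01  0.33 -0.01] ang [-3.137e+00  0.000e+00  2.000e-03] deckx in tool [-1.    -0.004  0.   ] w 60.0 z in tool [-0.277 -0.003 -0.961]
```

```bash

echo '[1.6,1.2,0,0,0,0,0.4,0.2,4,0,0,0,0,0,3.6,0,0,0,0,0,1.4,0,0,0,0,0,0,0,0,0]' > rows.txt && python3 jog.py rows.txt;python3 st.py
echo '[0.4,0,0,0,0,0,0.4,0,0,0,0,0,0,0,0,0,0,0]' > rows.txt && python3 jog.py rows.txt; python3 st.py
```

```text
t: 20.53
ee_pos: [498.9, 123.7, 111.2]
orientation: [0.191, 2.858, -0.032]
ft_force: [0.3, -0.0, -3.0]
width: 59.8
grasp_force: 30.0
t 20.5 deckpos [68.3 -2.7 60.7] Fdeck [-0.6  0.  -2.9] F tool [0.6 0.  2.9] M [-0.01  0.3  -0.01] ang [-3.141e+00 -2.000e-03  3.000e-03] deckx in tool [-1.    -0.    -0.002] w 59.8 z in tool [-0.274 -0.003 -0.962]
t: 20.78
ee_pos: [495.6, 125.2, 112.3]
orientation: [0.19, 2.854, -0.028]
ft_force: [0.2, -0.2, -3.7]
width: 59.6
grasp_force: 30.0
t 20.8 deckpos [65.2 -1.6 62.7] Fdeck [-0.8 -0.1 -3.6] F tool [ 0.8 -0.1  3.6] M [-0.03  0.32  0.06] ang [-3.141e+00  2.000e-03  1.000e-03] deckx in tool [-1.    -0.     0.002] w 59.6 z in tool [-0.278 -0.001 -0.96 ]
```

```bash

echo '[0.2,0.4,0.4,0,0,0,0.2,0,0,0,0,0,0,0,0,0,0,0]' > rows.txt && python3 jog.py rows.txt; python3 st.py
echo '[0,0,0.3,0,0,0,0,0,0.3,0,0,0,0,0,0,0,0,0]' > rows.txt && python3 jog.py rows.txt; python3 st.py
```

```text
t: 21.03
ee_pos: [494.7, 127.8, 109.5]
orientation: [0.189, 2.854, -0.028]
ft_force: [-0.1, 1.2, -2.5]
width: 59.8
grasp_force: 30.0
t 21.0 deckpos [63.3  0.9 60.4] Fdeck [-0.9  1.2 -2.4] F tool [0.9 1.2 2.4] M [0.01 0.25 0.03] ang [-3.141e+00  2.000e-03  1.000e-03] deckx in tool [-1.    -0.001  0.002] w 59.8 z in tool [-0.278 -0.001 -0.96 ]
t: 21.28
ee_pos: [495.7, 127.7, 106.9]
orientation: [0.189, 2.853, -0.028]
ft_force: [-3.5, 1.2, 5.6]
width: 59.5
grasp_force: 30.0
t 21.3 deckpos [63.6  0.9 57.6] Fdeck [-1.9  0.7  6.4] F tool [ 1.9  0.7 -6.4] M [-0.05  0.54 -0.12] ang [-3.141e+00  3.000e-03  0.000e+00] deckx in tool [-1.    -0.001  0.003] w 59.5 z in tool [-0.279 -0.001 -0.96 ]
```

```bash

echo '[0.2,0,-0.14,0,0,0,0.2,0,0,0,0,0,0,0,0,0,0,0]' > rows.txt && python3 jog.py rows.txt; python3 st.py
echo '[0.2,0,0,0,0,0,0,0,0,0,0,0]' > rows.txt && python3 jog.py rows.txt; python3 st.py
```

```text
t: 21.53
ee_pos: [494.5, 127.9, 107.0]
orientation: [0.189, 2.852, -0.027]
ft_force: [3.1, -2.5, -1.8]
width: 60.0
grasp_force: 30.0
t 21.5 deckpos [62.4  1.  58. ] Fdeck [ 2.8 -2.  -2.7] F tool [-2.8 -2.   2.7] M [ 0.17 -0.33  0.04] ang [-3.141  0.004 -0.   ] deckx in tool [-1.    -0.001  0.004] w 60.0 z in tool [-0.28 -0.   -0.96]
t: 21.7
ee_pos: [494.4, 128.1, 107.0]
orientation: [0.189, 2.851, -0.027]
ft_force: [6.1, -4.8, -1.1]
width: 59.8
grasp_force: 30.0
t 21.7 deckpos [62.3  1.1 58.1] Fdeck [ 6.1 -3.9 -2.9] F tool [-6.1 -3.9  2.9] M [ 0.59 -0.86 -0.01] ang [-3.141e+00  5.000e-03 -1.000e-03] deckx in tool [-1.    -0.001  0.005] w 59.8 z in tool [-0.281  0.    -0.96 ]
```

Against the backstop at x=62.3. I'll press down lightly, release, and go for the third carton.

```bash

echo '[-0.14,0,0.2,0,0,0,0,0,0,0,0,0]' > rows.txt && python3 jog.py rows.txt
echo '[0,0,0,0,0,0,0,0,0,0,0,0,0,0,0,0,0,0,0,0,0,0,0,0,0,0,0,0,0,0]' > rows.txt && python3 jog.py rows.txt 88
echo '[0,0,-3,0,0,0,0,0,-6,0,0,0,0,0,-6,0,0,0,0,0,-6,0,0,0,0,0,-4,0,0,0]' > rows.txt && python3 jog.py rows.txt
echo '[0,-6.8,0,0,0,0,0,-6.8,0,0,0,0,0,-6.8,0,0,0,0,0,-6.8,0,0,0,0,0,-6.8,0,0,0,0]' > rows.txt && python3 jog.py rows.txt
echo '[0,-6.8,0,0,0,0,0,-6.8,0,0,0,0,0,-6.8,0,0,0,0,0,-6.8,0,0,0,0,0,0,0,0,0,0]' > rows.txt && python3 jog.py rows.txt
python3 - <<'E'
from h import *
t=grab("top","top3")
C=cartons(t)
for c in C: print(c)
p,a=C[0][:2]
go([p[0]+1,p[1]+2.5,180],Rflat(a))
E
```

```text
t: 21.87
ee_pos: [494.7, 128.1, 106.6]
orientation: [0.189, 2.852, -0.027]
ft_force: [-0.6, -1.0, 10.1]
width: 59.5
grasp_force: 30.0
t: 22.28
ee_pos: [493.3, 127.8, 105.3]
orientation: [0.189, 2.854, -0.028]
ft_force: [-0.8, 0.5, -0.2]
width: 86.6
grasp_force: 0.0
t: 22.7
ee_pos: [458.8, 132.7, 227.6]
orientation: [0.189, 2.853, -0.027]
ft_force: [1.2, -0.2, 0.1]
width: 88.0
grasp_force: 0.0
t: 23.12
ee_pos: [436.0, -37.2, 225.9]
orientation: [0.188, 2.853, -0.028]
ft_force: [0.6, 0.2, -0.1]
width: 87.7
grasp_force: 0.0
t: 23.53
ee_pos: [418.4, -175.7, 226.2]
orientation: [0.196, 2.852, -0.031]
ft_force: [0.5, 0.2, -0.3]
width: 88.1
grasp_force: 0.0
(array([ 600.3, -378.3,   32. ]), np.float64(0.09), 120, 16)
rot [-0.033  0.281 -0.227] trans [-164.2 -217.8   45.8] now_trans [-188.2 -175.   102.5] q6 -2.03
```

View pics/top3.png

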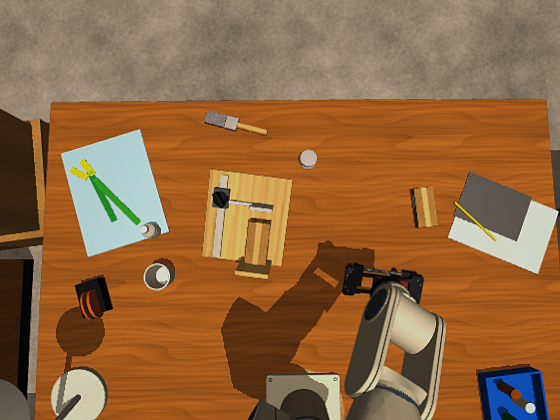

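Two cartons are stacked at (258,243) and the last one is at (425,207). Everything else is untouched.

```bash

echo '[0,0,0,-0.22,1.874,-1.514,0,0,0,-0.22,1.874,-1.514,0,0,0,-0.22,1.874,-1.514]' > rows.txt && python3 jog.py rows.txt
echo '[-4,-5.4,0,0,0,0,-4,-5.4,0,0,0,0,-4,-5.4,0,0,0,0,-4,-5.4,0,0,0,0,-4,-5.4,0,0,0,0]' > rows.txt && python3 jog.py rows.txt
echo '[-4,-5.4,4,0,0,0,-4,-5.4,4,0,0,0,-4.4,-5.4,0,0,0,0,0,0,0,0,0,0,0,0,0,0,0,0]' > rows.txt && python3 jog.py rows.txt
python3 - <<'E'
from h import *
t=grab("top")
for c in cartons(t): print(c)
go([601.8,-376,24.5],Rflat(.09))
E
```

```text
t: 23.83
ee_pos: [418.1, -170.3, 226.2]
orientation: [0.155, -3.133, 0.001]
ft_force: [0.3, -0.0, 0.4]
width: 87.7
grasp_force: 0.0
t: 24.25
ee_pos: [532.4, -294.9, 225.3]
orientation: [0.153, -3.136, -0.001]
ft_force: [-0.1, -0.2, -0.1]
width: 87.6
grasp_force: 0.0
t: 24.67
ee_pos: [601.5, -369.3, 184.2]
orientation: [0.152, -3.136, -0.001]
ft_force: [-0.3, 0.1, -0.5]
width: 88.1
grasp_force: 0.0
rot [ 0.001 -0.002  0.007] trans [ -0.5  -7.4 160.3] now_trans [ -0.8  -7.6 160.3] q6 -2.23
```

```bash

python3 - <<'E'
from h import *
s=grab("side"); e=proj(s,np.array([600,-378,32.])); print(e)
h=cv2.cvtColor(s["img"],cv2.COLOR_RGB2HSV); x,y=e.astype(int)
g=h[y-45:y+45,x-45:x+45]; print(h[y,x]); m=cv2.inRange(g,(18,40,110),(32,140,255))
for c in cv2.findContours(m,0,1)[0]:
    if cv2.contourArea(c)>30: print(cv2.minAreaRect(c)+(x-45,y-45))
E
echo '[-0.1,-1.5,7.2,0,0,0,0,0,7.2,0,0,0,0,0,4,0,0,0,0,0,0,0,0,0]' > rows.txt && python3 jog.py rows.txt
```

```text
[421.84436511 323.86301438]
[ 18  93 197]
((45.84434509277344, 47.08018493652344), (9.907115936279297, 48.855674743652344), 29.05460548400879, np.int64(376), np.int64(278))
t: 25.1
ee_pos: [598.4, -374.3, 89.3]
orientation: [0.152, -3.13, -0.008]
ft_force: [-0.4, 0.7, 0.1]
width: 87.8
grasp_force: 0.0
```

```bash

echo '[0,0,6,0,0,0,0,0,5.2,0,0,0,0,0,2,0,0,0,0,0,0,0,0,0]' > rows.txt && python3 jog.py rows.txt
echo '[0,0,0,0,0,0,0,0,0,0,0,0,0,0,0,0,0,0,0,0,0,0,0,0,0,0,0,0,0,0]' > rows.txt && python3 jog.py rows.txt 0
echo '[0,0,-2,0,0,0,0,0,-5,0,0,0,0,0,-7.2,0,0,0,0,0,-7.2,0,0,0,0,0,-7.2,0,0,0]' > rows.txt && python3 jog.py rows.txt
echo '[0,0,-7.2,0,0,0,0,0,0,0,0,0]' > rows.txt && python3 jog.py rows.txt
python3 - <<'E'
from h import *
R=Rdeck(0)
go(d2w([72,0,135]),R)
E
```

```text
t: 25.43
ee_pos: [600.5, -376.2, 26.7]
orientation: [0.152, -3.135, -0.003]
ft_force: [-0.7, -0.6, 0.6]
width: 87.9
grasp_force: 0.0
t: 25.85
ee_pos: [602.4, -378.2, 29.2]
orientation: [-0.151, 3.137, -0.002]
ft_force: [-1.9, -0.3, 7.2]
width: 59.6
grasp_force: 30.0
t: 26.27
ee_pos: [601.0, -377.2, 172.0]
orientation: [0.151, -3.136, -0.002]
ft_force: [1.7, -1.1, -3.3]
width: 59.8
grasp_force: 30.0
t: 26.43
ee_pos: [605.0, -379.9, 215.9]
orientation: [-0.15, 3.128, -0.011]
ft_force: [1.2, -0.9, -0.8]
width: 59.8
grasp_force: 30.0
rot [ 0.025 -0.269  0.229] trans [190.5 487.7 -21.2] now_trans [ 73.5 518.1  27.6] q6 -2.24
```

```bash

echo '[0,0,-2,0.166,-1.794,1.526,0,0,-2,0.166,-1.794,1.526,0,0,-1,0.166,-1.794,1.526,0,0,0,0,0,0]' > rows.txt && python3 jog.py rows.txt
echo '[4.8,5.6,0,0,0,0,4.8,5.6,0,0,0,0,4.8,5.6,0,0,0,0,4.8,5.6,0,0,0,0,4.8,5.6,0,0,0,0]' > rows.txt && python3 jog.py rows.txt
echo '[4.8,5.6,0,0,0,0,4.8,5.6,0,0,0,0,4,5.6,0,0,0,0,0,5.6,0,0,0,0,0,5.6,0,0,0,0]' > rows.txt && python3 jog.py rows.txt
echo '[0,5.6,0,0,0,0,0,5.6,0,0,0,0,0,5.6,0,0,0,0,0,5.6,0,0,0,0,0,5.6,0,0,0,0]' > rows.txt && python3 jog.py rows.txt
echo '[0,5.6,0,0,0,0,0,5.6,0,0,0,0,0,0,0,0,0,0]' > rows.txt && python3 jog.py rows.txt
python3 - <<'E'
from h import *
R=Rdeck(0)
go(d2w([68,1,97]),R)
E
python3 st.py
```

```text
t: 26.77
ee_pos: [597.2, -376.8, 231.4]
orientation: [0.198, 2.865, -0.016]
ft_force: [-0.1, -0.1, -3.7]
width: 59.4
grasp_force: 30.0
t: 27.18
ee_pos: [502.7, -221.8, 199.6]
orientation: [0.189, 2.87, -0.016]
ft_force: [0.7, -0.3, -4.6]
width: 59.8
grasp_force: 30.0
t: 27.6
ee_pos: [456.0, -74.3, 182.5]
orientation: [0.19, 2.871, -0.018]
ft_force: [0.6, -0.1, -3.4]
width: 59.7
grasp_force: 30.0
t: 28.02
ee_pos: [476.2, 64.4, 183.9]
orientation: [0.189, 2.869, -0.021]
ft_force: [1.8, 0.1, -3.6]
width: 59.7
grasp_force: 30.0
t: 28.27
ee_pos: [485.2, 122.5, 184.7]
orientation: [0.184, 2.867, -0.018]
ft_force: [0.9, 0.1, -2.7]
width: 60.0
grasp_force: 30.0
rot [ 0.006 -0.011  0.004] trans [ 7.7  6.7 38. ] now_trans [ 7.3  6.5 38.2] q6 -1.01
t 28.3 deckpos [ 75.7  -5.7 135. ] Fdeck [ 0.1  0.2 -2.8] F tool [-0.1  0.2  2.8] M [-0.04  0.28  0.05] ang [-3.138 -0.011 -0.006] deckx in tool [-1.    -0.004 -0.011] w 60.0 z in tool [-0.266  0.005 -0.964]
```

```bash

echo '[1.2,1,2,0.12,-0.22,0,0.2,0.2,3,0,0,0,0,0,2,0,0,0,0,0,0.6,0,0,0,0,0,0,0,0,0]' > rows.txt && python3 jog.py rows.txt;python3 st.py
echo '[0.4,0,0,0,0,0,0.3,0,0,0,0,0,0,0,0,0,0,0]' > rows.txt && python3 jog.py rows.txt; python3 st.py
```

```text
t: 28.68
ee_pos: [487.9, 123.6, 145.0]
orientation: [0.192, 2.858, -0.029]
ft_force: [0.4, 0.0, -3.4]
width: 59.6
grasp_force: 30.0
t 28.7 deckpos [67.2 -4.2 96.2] Fdeck [-0.6  0.1 -3.4] F tool [0.6 0.1 3.4] M [0.   0.31 0.05] ang [ 3.141e+00 -3.000e-03  2.000e-03] deckx in tool [-1.     0.001 -0.003] w 59.6 z in tool [-0.274 -0.002 -0.962]
t: 28.93
ee_pos: [484.6, 124.3, 145.5]
orientation: [0.193, 2.855, -0.027]
ft_force: [-0.6, -0.4, -3.4]
width: 59.4
grasp_force: 30.0
t 28.9 deckpos [64.1 -4.  97.6] Fdeck [-1.4 -0.5 -3.1] F tool [ 1.4 -0.5  3.1] M [-0.03  0.33 -0.03] ang [3.139e+00 0.000e+00 1.000e-03] deckx in tool [-1.     0.002  0.   ] w 59.4 z in tool [-0.277  0.    -0.961]
```

```bash

echo '[0,1,0.4,0,0,0,0,0,0.3,0,0,0,0,0,0,0,0,0]' > rows.txt && python3 jog.py rows.txt; python3 st.py
echo '[0,0,0.3,0,0,0,0,0,0,0,0,0]' > rows.txt && python3 jog.py rows.txt; python3 st.py
```

```text
t: 29.18
ee_pos: [486.6, 129.6, 141.8]
orientation: [0.192, 2.855, -0.027]
ft_force: [0.6, 0.3, -2.8]
width: 59.6
grasp_force: 30.0
t 29.2 deckpos [64.3  1.6 93.6] Fdeck [-0.3  0.3 -2.9] F tool [0.3 0.3 2.9] M [ 0.05  0.31 -0.  ] ang [3.14 0.   0.  ] deckx in tool [-1.     0.002  0.   ] w 59.6 z in tool [-0.277  0.    -0.961]
t: 29.35
ee_pos: [487.0, 129.5, 140.6]
orientation: [0.193, 2.855, -0.027]
ft_force: [-2.6, 1.8, 1.2]
width: 59.6
grasp_force: 30.0
t 29.4 deckpos [64.3  1.5 92.4] Fdeck [-2.4  1.4  2. ] F tool [ 2.4  1.4 -2. ] M [-0.1   0.46  0.02] ang [3.14 0.   0.  ] deckx in tool [-1.     0.002  0.   ] w 59.6 z in tool [-0.277  0.    -0.961]
```

Touching the stack. Now slide to the backstop while just unloaded.

```bash

echo '[0.2,0,-0.1,0,0,0,0.2,0,0,0,0,0,0,0,0,0,0,0]' > rows.txt && python3 jog.py rows.txt; python3 st.py
echo '[0.14,0,0,0,0,0,0,0,0,0,0,0]' > rows.txt && python3 jog.py rows.txt; python3 st.py
```

```text
t: 29.6
ee_pos: [485.0, 129.6, 140.3]
orientation: [0.193, 2.855, -0.027]
ft_force: [1.2, 0.8, -2.6]
width: 59.6
grasp_force: 30.0
t 29.6 deckpos [62.4  1.4 92.7] Fdeck [ 0.4  0.9 -2.8] F tool [-0.4  0.9  2.8] M [ 0.03  0.09 -0.07] ang [3.14e+00 1.00e-03 0.00e+00] deckx in tool [-1.     0.002  0.001] w 59.6 z in tool [-0.277  0.    -0.961]
t: 29.77
ee_pos: [485.0, 129.7, 140.4]
orientation: [0.192, 2.854, -0.027]
ft_force: [4.4, -1.8, -1.6]
width: 59.7
grasp_force: 30.0
t 29.8 deckpos [62.3  1.5 92.8] Fdeck [ 4.  -1.2 -2.8] F tool [-4.  -1.2  2.8] M [ 0.28 -0.47 -0.15] ang [ 3.14e+00  2.00e-03 -0.00e+00] deckx in tool [-1.     0.001  0.002] w 59.7 z in tool [-0.278  0.    -0.961]
```

```bash

echo '[-0.1,0,0.2,0,0,0,0,0,0,0,0,0]' > rows.txt && python3 jog.py rows.txt
echo '[0,0,0,0,0,0,0,0,0,0,0,0,0,0,0,0,0,0,0,0,0,0,0,0,0,0,0,0,0,0]' > rows.txt && python3 jog.py rows.txt 88
echo '[0,0,-3,0,0,0,0,0,-6,0,0,0,0,0,-6,0,0,0,0,0,-6,0,0,0,0,0,0,0,0,0]' > rows.txt && python3 jog.py rows.txt
python3 - <<'E'
from h import *
R=Rdeck(.65); K=np.array([613.4,232.5,143])
go(K+Rd.apply([0,0,70]),R); print(w2d(K), (Rdeck(.65).inv()*Rd).apply([1,0,0]))
E
```

```text
t: 29.93
ee_pos: [485.1, 129.7, 140.0]
orientation: [0.193, 2.855, -0.027]
ft_force: [-3.5, -1.0, 10.0]
width: 59.8
grasp_force: 30.0
t: 30.35
ee_pos: [484.8, 129.5, 139.1]
orientation: [0.193, 2.856, -0.027]
ft_force: [0.3, -0.4, -0.2]
width: 86.8
grasp_force: 0.0
t: 30.77
ee_pos: [457.5, 134.4, 244.9]
orientation: [0.193, 2.849, -0.022]
ft_force: [1.3, 0.5, 0.7]
width: 87.6
grasp_force: 0.0
rot [ 0.001  0.007 -0.653] trans [-157.2   28.6   67. ] now_trans [-107.1  118.    68.1] q6 -0.96
[172.30415328 120.38160233  63.87016973] [7.96083799e-01 6.05186406e-01 8.47321047e-17]
```

```bash

echo '[0,0,0,0,0,-2.18,0,0,0,0,0,-2.18,0,0,0,0,0,-2.18,0,0,0,0,0,-2.18,0,0,0,0,0,-2.18]' > rows.txt && python3 jog.py rows.txt 50
echo '[0,0,0,0,0.1,-2.16,-5.2,1,0,0,0,0,-5.2,1,0,0,0,0,-5.2,1,0,0,0,0,-5.2,1,0,0,0,0]' > rows.txt && python3 jog.py rows.txt
echo '[-5.2,1,0,0,0,0,-5.4,0.8,4,0,0,0,0,0,6,0,0,0,0,0,0,0,0,0]' > rows.txt && python3 jog.py rows.txt
python3 - <<'E'
from h import *
go(np.array([613.4,232.5,143]),Rdeck(.65))
t=grab("top");s=grab("side")
z=lambda d,x0,x1,y0,y1,k:cv2.resize(d["img"][y0:y1,x0:x1,::-1],None,fx=k,fy=k,interpolation=cv2.INTER_CUBIC)
o=np.hstack([z(t,190,320,150,290,3),z(s,150,285,110,250,3)]);cv2.imwrite("pics/p4.png",o)
E
```

```text
t: 31.18
ee_pos: [455.9, 133.3, 239.4]
orientation: [-0.593, 2.814, -0.136]
ft_force: [2.3, -0.0, -0.2]
width: 58.1
grasp_force: 0.0
t: 31.6
ee_pos: [534.7, 203.3, 258.4]
orientation: [-0.738, 2.789, -0.157]
ft_force: [-0.4, 0.4, -0.2]
width: 49.6
grasp_force: 0.0
t: 31.93
ee_pos: [586.8, 234.5, 215.2]
orientation: [-0.741, 2.794, -0.159]
ft_force: [-1.8, -0.1, -1.0]
width: 50.0
grasp_force: 0.0
rot [ 0.001 -0.012  0.002] trans [-5.4 -2.2 76.7] now_trans [-6.3 -2.3 76.6] q6 -1.52
```

View pics/p4.png

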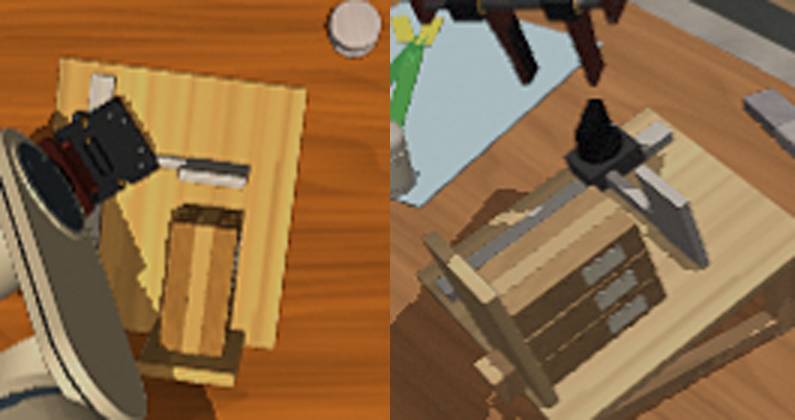

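All three cartons are neatly stacked against the backstop, and the fingers are above the knob, at crop (590,120). I'll descend and grip.

```bash

echo '[-1.08,-0.44,3,0,-0.24,0,0,0,5,0,0,0,0,0,4.4,0,0,0,0,0,2.8,0,0,0,0,0,0,0,0,0]' > rows.txt && python3 jog.py rows.txt
python3 -c "
from h import *
go(np.array([613.4,232.5,143]),Rdeck(.65))"
```

```text
t: 32.45
ee_pos: [613.3, 232.1, 147.6]
orientation: [-0.737, 2.78, -0.153]
ft_force: [-0.3, -0.8, -0.0]
width: 50.0
grasp_force: 0.0
rot [0.    0.003 0.001] trans [0.7 1.  4.4] now_trans [0.7 1.  4.4] q6 -1.5
```

```bash

echo '[0.1,0.2,0.6,0,0,0,0,0,0,0,0,0,0,0,0,0,0,0,0,0,0,0,0,0,0,0,0,0,0,0]' > rows.txt && python3 jog.py rows.txt 0
echo '[0,0,0,0,0,0,0,0,0,0,0,0,0,0,0,0,0,0]' > rows.txt && python3 jog.py rows.txt; python3 st.py
echo '[0.64,0.48,0,0,0,0,0.8,0.6,0,0,0,0,0.8,0.6,0,0,0,0,0.8,0.6,0,0,0,0,0.8,0.6,0,0,0,0]' > rows.txt && python3 jog.py rows.txt; python3 st.py
```

```text
t: 32.87
ee_pos: [614.6, 233.9, 147.4]
orientation: [-0.736, 2.775, -0.152]
ft_force: [-0.3, 0.5, -0.5]
width: 20.1
grasp_force: 0.0
t: 33.12
ee_pos: [614.6, 233.8, 147.1]
orientation: [-0.736, 2.775, -0.152]
ft_force: [-1.6, -0.3, 5.7]
width: 14.6
grasp_force: 30.0
t 33.1 deckpos [174.4 121.9  67.5] Fdeck [ 0.1 -0.5  5.9] F tool [ 0.2 -0.5 -5.9] M [-0.15  0.25  0.02] ang [-2.491  0.008  0.   ] deckx in tool [-0.795 -0.606  0.006] w 14.6 z in tool [-0.227 -0.168 -0.959]
t: 33.53
ee_pos: [592.1, 236.9, 140.5]
orientation: [-0.736, 2.774, -0.152]
ft_force: [-1.2, -0.6, 6.8]
width: 14.6
grasp_force: 30.0
t 33.5 deckpos [150.7 122.   67.5] Fdeck [ 0.8 -0.8  6.8] F tool [-0.3 -1.1 -6.8] M [ 0.08 -0.04 -0.02] ang [-2.491  0.009  0.   ] deckx in tool [-0.795 -0.606  0.008] w 14.6 z in tool [-0.229 -0.168 -0.959]
```

```bash

echo '[0.64,0.48,0,0,0,0,0.48,0.36,0,0,0,0,0.32,0.24,0,0,0,0,0,0,0,0,0,0]' > rows.txt && python3 jog.py rows.txt; python3 st.py
echo '[0.16,0.12,0,0,0,0,0.16,0.12,0,0,0,0,0.16,0.12,0,0,0,0,0,0,0,0,0,0]' > rows.txt && python3 jog.py rows.txt; python3 st.py
```

```text
t: 33.87
ee_pos: [583.1, 238.2, 137.9]
orientation: [-0.737, 2.775, -0.151]
ft_force: [-2.9, 0.7, 8.4]
width: 14.8
grasp_force: 30.0
t 33.9 deckpos [141.3 122.   67.5] Fdeck [-0.5  0.3  8.9] F tool [ 0.2  0.5 -8.9] M [-0.28  0.17  0.01] ang [-2.49   0.009 -0.   ] deckx in tool [-0.795 -0.606  0.007] w 14.8 z in tool [-0.228 -0.167 -0.959]
t: 34.2
ee_pos: [580.8, 238.5, 137.2]
orientation: [-0.736, 2.774, -0.152]
ft_force: [-0.4, 0.3, 6.9]
width: 14.6
grasp_force: 30.0
t 34.2 deckpos [138.9 122.   67.5] Fdeck [1.5 0.3 6.8] F tool [-1.4 -0.7 -6.7] M [ 0.06 -0.08 -0.02] ang [-2.49   0.009  0.   ] deckx in tool [-0.795 -0.606  0.008] w 14.6 z in tool [-0.229 -0.168 -0.959]
```

```bash

echo '[0.16,0.12,0,0,0,0,0.16,0.12,0,0,0,0,0,0,0,0,0,0]' > rows.txt && python3 jog.py rows.txt; python3 st.py
echo '[0.16,0.12,0,0,0,0,0.16,0.12,0,0,0,0,0,0,0,0,0,0]' > rows.txt && python3 jog.py rows.txt; python3 st.py
```

```text
t: 34.45
ee_pos: [580.5, 238.5, 137.2]
orientation: [-0.736, 2.771, -0.152]
ft_force: [6.9, -2.2, 4.6]
width: 14.6
grasp_force: 30.0
t 34.5 deckpos [138.6 122.   67.5] Fdeck [ 8.1 -1.3  2.5] F tool [-5.7 -5.9 -2.4] M [ 1.07 -0.7   0.01] ang [-2.49e+00  1.20e-02  1.00e-03] deckx in tool [-0.795 -0.606  0.01 ] w 14.6 z in tool [-0.231 -0.169 -0.958]
t: 34.7
ee_pos: [580.3, 238.6, 137.2]
orientation: [-0.736, 2.768, -0.152]
ft_force: [12.8, -6.9, 1.8]
width: 15.2
grasp_force: 30.0
t 34.7 deckpos [138.4 122.   67.6] Fdeck [13.6 -5.1 -2. ] F tool [ -7.7 -12.3   2.1] M [ 2.12 -1.24  0.  ] ang [-2.49e+00  1.50e-02  2.00e-03] deckx in tool [-0.795 -0.606  0.013] w 15.2 z in tool [-0.234 -0.17  -0.957]
```

Keeper is in contact with the cartons. I'll ease off, wait, then turn the knob tight.

```bash

echo '[-0.24,-0.18,0,0,0,0,0,0,0,0,0,0,0,0,0,0,0,0,0,0,0,0,0,0,0,0,0,0,0,0]' > rows.txt && python3 jog.py rows.txt; python3 st.py
echo '[0.03,-0.04,0,0,0,2,0.03,-0.04,0,0,0,2,0.03,-0.04,0,0,0,2,0.03,-0.04,0,0,0,2,0,-0.05,0,0,0,2]' > rows.txt && python3 jog.py rows.txt; python3 st.py
```

```text
t: 35.12
ee_pos: [580.5, 238.6, 137.2]
orientation: [-0.736, 2.77, -0.152]
ft_force: [7.3, -3.8, 4.7]
width: 14.6
grasp_force: 30.0
t 35.1 deckpos [138.6 122.   67.5] Fdeck [ 8.7 -2.8  2.4] F tool [-5.3 -7.5 -2.3] M [ 1.24 -0.83 -0.05] ang [-2.49e+00  1.30e-02  2.00e-03] deckx in tool [-0.795 -0.606  0.011] w 14.6 z in tool [-0.232 -0.169 -0.958]
t: 35.53
ee_pos: [580.8, 237.4, 137.4]
orientation: [-0.021, 2.851, -0.049]
ft_force: [9.0, -3.9, 3.4]
width: 14.6
grasp_force: 30.0
t 35.5 deckpos [139.  120.9  67.6] Fdeck [10.  -2.6  0.6] F tool [-9.6 -4.1 -0.5] M [ 0.98 -1.63 -0.04] ang [-2.995  0.013 -0.005] deckx in tool [-0.989 -0.146  0.012] w 14.6 z in tool [-0.286 -0.036 -0.958]
```

```bash

echo '[0,-0.05,0,0,0,2,0,-0.05,0,0,0,2,0,-0.05,0,0,0,2,-0.026,-0.04,0,0,0,2,-0.026,-0.04,0,0,0,2]' > rows.txt && python3 jog.py rows.txt; python3 st.py
echo '[-0.026,-0.04,0,0,0,2,-0.026,-0.04,0,0,0,2,0,0,0,0,0,1.6,0,0,0,0,0,1,0,0,0,0,0,0]' > rows.txt && python3 jog.py rows.txt; python3 st.py
```

```text
t: 35.95
ee_pos: [580.5, 236.2, 137.3]
orientation: [0.686, 2.769, 0.055]
ft_force: [7.2, -3.1, 4.3]
width: 15.0
grasp_force: 30.0
t 36.0 deckpos [138.9 119.6  67.6] Fdeck [ 8.4 -2.1  2. ] F tool [-8.7  1.  -1.9] M [ 0.22 -1.59 -0.1 ] ang [ 2.788  0.008 -0.01 ] deckx in tool [-0.938  0.346  0.011] w 15.0 z in tool [-0.267  0.105 -0.958]
t: 36.37
ee_pos: [579.9, 235.9, 137.3]
orientation: [1.13, 2.628, 0.122]
ft_force: [4.9, -1.4, 6.0]
width: 15.3
grasp_force: 30.7
t 36.4 deckpos [138.4 119.3  67.6] Fdeck [ 6.5 -0.8  4.3] F tool [-5.6  3.6 -4.3] M [-0.33 -1.05 -0.68] ang [ 2.462  0.004 -0.012] deckx in tool [-0.778  0.629  0.011] w 15.3 z in tool [-0.219  0.185 -0.958]
```

Stop reached (torque has risen, angle past -0.6 rad). Release and retreat.

```bash

echo '[0,0,0,0,0,-1.2,0,0,0,0,0,0,0,0,0,0,0,0,0,0,0,0,0,0,0,0,0,0,0,0]' > rows.txt && python3 jog.py rows.txt 50
echo '[0,0,-2,0,0,0,0,0,-5,0,0,0,0,0,-7,0,0,0,0,0,-7,0,0,0,0,0,-7,0,0,0]' > rows.txt && python3 jog.py rows.txt
echo '[5,5,-2,0,0,0,5,5,-2,0,0,0,5,5,-2,0,0,0,0,0,0,0,0,0]' > rows.txt && python3 jog.py rows.txt; python3 st.py
```

```text
t: 36.78
ee_pos: [577.2, 235.3, 135.2]
orientation: [1.052, 2.664, 0.104]
ft_force: [0.2, 0.4, 0.3]
width: 45.3
grasp_force: 0.0
t: 37.2
ee_pos: [537.3, 239.9, 271.5]
orientation: [1.051, 2.664, 0.104]
ft_force: [-0.0, 0.2, 0.8]
width: 50.3
grasp_force: 0.0
t: 37.53
ee_pos: [527.1, 352.6, 297.3]
orientation: [1.047, 2.663, 0.114]
ft_force: [-0.5, 0.5, 0.1]
width: 49.9
grasp_force: 0.0
t 37.5 deckpos [117.5 228.  240.2] Fdeck [-0.5  0.4  0.2] F tool [ 0.7  0.  -0.2] M [ 0.09  0.08 -0.01] ang [ 2.524e+00  1.000e-03 -1.400e-02] deckx in tool [-0.815  0.579  0.009] w 49.9 z in tool [-0.226  0.173 -0.959]
```

```bash

python3 - <<'E'
from h import *
t=grab("top");s=grab("side")
z=lambda d,x0,x1,y0,y1,k:cv2.resize(d["img"][y0:y1,x0:x1,::-1],None,fx=k,fy=k,interpolation=cv2.INTER_CUBIC)
o=np.hstack([z(t,195,295,160,285,4),z(s,155,255,130,255,4)]);cv2.imwrite("pics/p5.png",o)
E
```

```text
(no output)
```

View pics/p5.png

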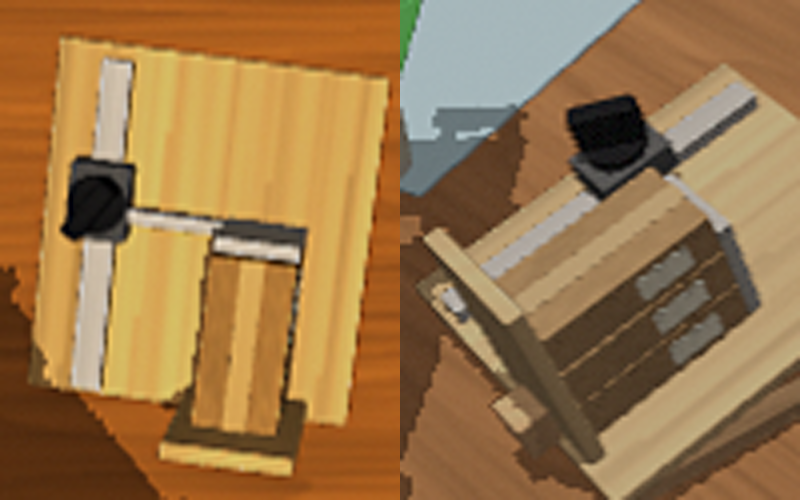

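The keeper is tight against the stack, at top crop (212–300,250). The wing is back at its tight angle, at (95,205). The three cartons are flush in line with the backstop and the gripper is clear, so I'm handing in.

```bash
python3 -c "
from workcell import ctrl
print(ctrl.close_job())"
```

```text
the job is handed in; nothing more can be done
None
```

The job is handed in, though the hand-in returned no verdict: all three cartons are stacked flat against the backstop, the keeper touches them with the knob turned back to its tight stop, the gripper is clear, and the spool, bottle and cup were left alone.

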